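Swing the hoop to its next hole and cover it

TASK

Put the hoop stand away for the evening: pull up the spring plunger on the lever, swing the lever round to the next hole and let the plunger snap fully home there. Then take the round wooden cover that stands on edge in the spool rack, lay it flat on the steel tray with its knob up and let go, take it again by the knob and set it into the hoop so that it lies seated and level. Leave the things standing about where they are.

Things in the scene. Friction and masses are not known exactly. Their poses are not given: they have to be found in the camera images.
- lever (a joint): Swinging lever, rad, about the vertical axis through pivot; 0 = first hole (start), positive counter-clockwise from above (the only way), stop at 1.10. The next hole lies somewhere from 0.68 to 0.92, exact place not given: let the pin ride on the plate and push the knob on until the pin drops in and blocks the lever. Play in a hole +-0.02 rad. The free lever stays where it is left.
- plunger (a joint): Spring plunger at the lever's end, slides straight up, m: 0 = home in a hole, 0.012 = pin tip riding on top of the plate between holes, 0.018 = fully up (stop). The spring pulls it down with 8 N at 0 and 11.6 N at 0.018.
- pull_knob (a point): Centre of the plunger's round black pull knob at the lever's end, 105 mm from the pivot. Knob upright, 26 mm high (13 mm above and below this point), 20 to 21 mm diameter, with a 26 mm flange on its top 5 mm. The lever's top face is 24 mm below this point when the plunger is home; the point is then 87 mm above the table.
- pivot (a point): Point on the lever's vertical turning axis, 68 mm above the table. The stand is fixed. The lever's direction is from here to pull_knob. To turn the lever takes about 0.6 N at the knob with the plunger pulled, about 3 N with the pin riding on the plate.
- hoop_seat (a point): Centre of the hoop's seat, on the lever across the pivot from the knob (125 mm from the pivot), moving with it; 73 mm above the table, z up. The inner ring's top is a ledge (98 to 116 mm diameter) at this height; the outer ring around it (116 mm inner, 123 mm outer diameter) rises 10 mm above the ledge. The cover lies on the ledge inside the outer ring.
- cover_disc (a point): Centre of the wooden cover's disc (108 mm diameter, 8 mm thick), half-way through its thickness; about 70 to 125 g. z axis = from the disc towards its knob, which stands on the disc's middle: its top 30 mm from this point, 22 mm diameter from 16 to 30 mm, 17 mm below. At the start it stands on edge in the rack, knob axis about level and pointing roughly away from the robot.
- cover: The same cover as a whole; origin at the centre of the disc's underside, z towards the knob.
- rack: Clear acrylic spool rack, fixed, 130 x 100 mm; origin on the table under the slot in which the cover stands; x = the way the cover's knob points, y along the slot. Slot 12 mm wide, its walls 40 mm high and 100 mm long; the standing disc's centre is 62 mm and its top 116 mm above the table. Two spools 48 mm high stand on it 82 mm along +x.
- tray: Stainless steel tray, fixed, 190 (its x) x 150 (its y) mm, rim 12 mm high, 3 mm walls, floor 3 mm above the table; origin under its centre.
- vial_a: Bystander: closed bead vial, 24 mm diameter, 46 mm high, standing; origin at its foot.
- vial_b: Bystander: the other closed bead vial, the same.
- spool_a: Bystander: loose thread spool, 38 mm diameter, 44 mm high, standing; origin at its foot.
- spool_b: Bystander: the other loose spool, the same.
- bowl: Bystander: ceramic bowl of bead vials, 136 mm diameter, 50 mm high; origin at its foot.
- tape_holder: Bystander: grey tape holder, 50 x 120 mm, 64 mm high; origin at its foot.
- needle_case: Bystander: flat case, 52 x 87 x 22 mm; origin at its foot.
Things that resemble listed ones, but are neither listed nor needed, are in the scene too. Of the things shaped like the tray, the stainless one is meant.

How it is judged:
By the outcome, as a careful person would: the job done as asked, in the order asked, and still so for the second after the job is handed in, with the robot touching nothing.
It also fails if it takes over 69 s, if anything falls off the work surface, if the arm or the gripper's body presses on something with over 40 N, if the wrist force passes 120 N, or if a joint passes its speed limit or range.

ROBOT

A 6-joint arm with a two-finger parallel gripper is mounted at the origin on the work surface. World frame = base frame: x ahead of the robot, y to its left, z up, the work surface at z = 0. Lengths are in m, angles in rad, forces in N, time in s.
With the tool pointing down it reaches from about 0.3 to 0.875 m from the base axis. Payload 6.4 kg.
Tool frame: the origin (TCP) lies on the centre line of the jaws, within the pads' length; the fingertips stand 11 mm ahead of it and the grasp point (between the pads) lies 8 mm behind it; x points along the fingers, y is the direction in which the jaws open and shut, and the axes are right-handed (so a half turn about x gives the same grasp; the last joint's range is limited). The gripper opens to 85 mm and grips with 20 to 120 N. Pads are 22 mm wide; open, the fingers measure 114 mm over their backs; the gripper's body (76 mm by 85 mm) begins 54 mm behind the grasp point. The pads swing forward as they close: fully open they stand 13 mm farther back than shut.
Start: joints at [-1.38, 0.181, 1.607, -0, 1.354, -0.206], TCP at [0.222, -0.53, 0.242] pointing down, gripper open.
Joint ranges: [-2.99, 2.99], [-0.89, 2.07], [0.3, 2.58], [-1.14, 4.28], [0, 2.63], [-3.12, 3.12]. Speed limits (rad/s): [2.57, 2.57, 3.01, 3.14, 3.14, 3.14].

INTERFACE

Orientations are given as a unit quaternion [w, x, y, z].
In Python, from bench import ctrl, camera, hand_in gives the robot as it stands. The module is installed in compiled form; this text tells all that it offers.
- The arm moves only by the tool drive_tool, never from a script. Its argument "increments" is a list of rows, each a list of 7 numbers: the shift along the tool's x, y, z in m, then the turn, a rotation vector about the tool's x, y, z in degrees, then the gripper's target within -1 to 1 (fully open at 1, half-way at 0, shut at -1). In form: [[dx, dy, dz, rx, ry, rz, claw], ...]. A call has 1 to 10 rows; each row shifts and turns the commanded pose from where the row before left it, along the tool's axes as they then stand; what a row does not reach is not made up. A row lasts 1/8 s, in which the tool goes at most 62.5 mm and 10.7 degrees, less where a joint would pass 70% of its speed; a pose out of reach is approached as far as the arm can. A call is refused whole if a number of a shift passes 0.0625 or a number of a turn 10.7, either way. A call with a gripper value outside its range is refused whole. The fingers move at their own pace and stop on an object; the grip force is fixed at half the most. Time passes only in rows, so rows that do not move let the fingers close. It gives the time, the measured TCP pose, the force and the opening at its end, in the units of the state.
- ctrl.get_obs(): the state, without advancing time (a new reading comes with each control period).
- camera(name): name is "side" or "top"; returns a dict with "img" (384x512x3 uint8, red, green, blue), "depth" (384x512 float32, m along the optical axis (not along the pixel's ray), 0 where there is no reading), "fx", "fy", "cx", "cy" (pixels), "world_from_camera" (4x4, takes a point from camera to world coordinates). Camera axes: x right, y down, z forward; pixel columns grow to the right and rows downward; lengths in m; the calibration is good to about 2 mm. A picture is of the moment at which its call begins.
- hand_in(): hands the job in, once; it reports no verdict.
The state is a dict: "time_s": time; "q": joint angles; "dq": joint speeds; "joint_efforts": joint torques, N m; "eef_pos": TCP position; "eef_rot": TCP orientation; "wrist_force": force on the tool from outside, world axes, zero at the start; "torque": the same for the moment, N m; "opening": opening from 0.0 (shut) to 1.0 (fully open).
Only numpy, scipy, OpenCV 4.12 (cv2) and the standard library are available. Lean on these libraries where they do the work, as an engineer would, in place of code of your own. Each camera call takes 0.05 s, during which the arm holds its last target.

## Working session

There is one attempt and no reset: what is moved stays moved. The work goes in short steps, Python scripts to look and compute and a tool call to move; the robot and the scene stay as the last step left them, time stands still between calls to the robot, and variables do not carry over. Pictures are saved under pics/ and viewed, and the job is handed in when it is done.

Besides the shell and the picture viewer there is one more tool, called after "Emit:" in YAML: its name, and indented under it one key for each argument. drive_tool: Moves the arm, as the interface text tells. Its arguments: {"type":"object","properties":{"increments":{"type":"array","items":{"type":"array","items":{"type":"number"}}}},"required":["increments"]}

```bash
mkdir -p pics; python3 - <<'E'
from bench import ctrl,camera
import cv2,numpy as np
o=ctrl.get_obs();print({k:np.round(v,3) for k,v in o.items()})
for n in("side","top"):
    c=camera(n);np.savez(f"{n}0.npz",**c)
    cv2.imwrite(f"pics/{n}0.png",cv2.resize(c["img"][:,:,::-1],(800,600),interpolation=cv2.INTER_CUBIC))
    print(n,c["fx"],c["fy"],c["cx"],c["cy"],np.round(c["world_from_camera"],3))
E
```

```text
{'time_s': np.float64(0.0), 'q': array([-1.38 ,  0.182,  1.608, -0.   ,  1.354, -0.206]), 'dq': array([-0.001,  0.001,  0.001,  0.   ,  0.001,  0.001]), 'joint_efforts': array([-1.0000e-03, -4.4487e+01, -3.5134e+01, -0.0000e+00,  9.0000e-03,
       -0.0000e+00]), 'eef_pos': array([ 0.222, -0.53 ,  0.241]), 'eef_rot': array([-0.139, -0.693, -0.14 ,  0.693]), 'wrist_force': array([-0.005, -0.052, -0.245]), 'torque': array([ 0.051,  0.056, -0.038]), 'opening': np.float64(0.998)}
side 366.6853892293251 366.6853892293251 254.17416031872042 188.62042563685168 [[ 0.95  -0.166  0.264  0.196]
 [-0.311 -0.505  0.805 -0.821]
 [-0.    -0.847 -0.532  0.641]
 [ 0.     0.     0.     1.   ]]
top 490.4561530994983 490.4561530994983 253.60914444479434 184.70708932737185 [[ 0.02  -0.985  0.172  0.248]
 [-1.    -0.017  0.022 -0.02 ]
 [-0.018 -0.172 -0.985  1.326]
 [ 0.     0.     0.     1.   ]]
```

View pics/side0.png

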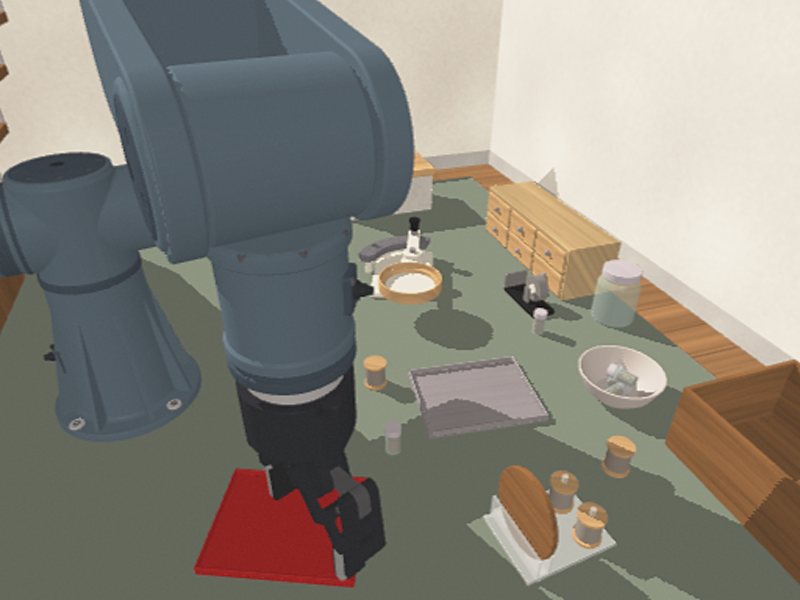

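View pics/top0.png

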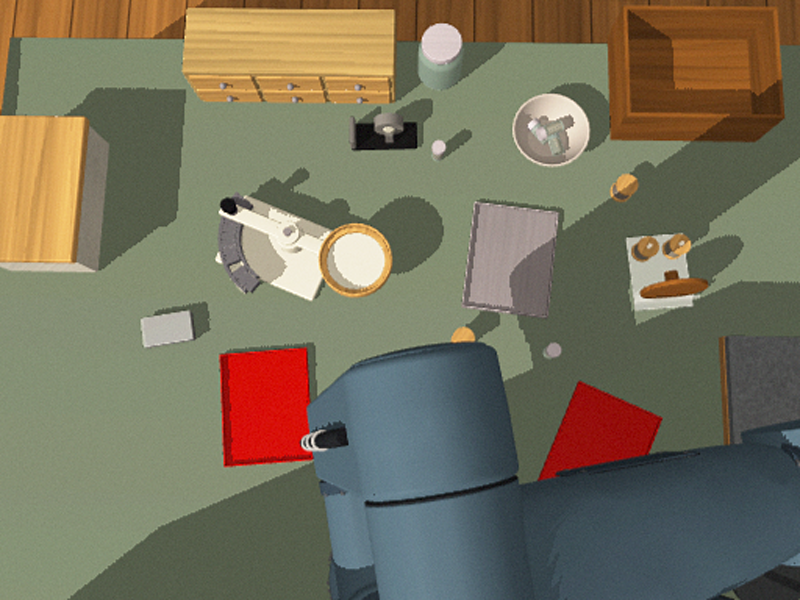

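```bash
cat > h.py <<'E'
import numpy as np,cv2
def load(n,k=0): return dict(np.load(f"{n}{k}.npz"))
def ray(c,u,v,z):
    d=np.array([(u-c["cx"])/c["fx"],(v-c["cy"])/c["fy"],1.]);T=c["world_from_camera"]
    d=T[:3,:3]@d;p=T[:3,3];return p+d*(z-p[2])/d[2]
def pts(c):
    v,u=np.mgrid[:384,:512];d=c["depth"]
    P=np.stack([(u-c["cx"])/c["fx"]*d,(v-c["cy"])/c["fy"]*d,d],-1);T=c["world_from_camera"]
    return P@T[:3,:3].T+T[:3,3]
def proj(c,p):
    T=np.linalg.inv(c["world_from_camera"]);q=T[:3,:3]@np.asarray(p)+T[:3,3]
    return c["fx"]*q[0]/q[2]+c["cx"],c["fy"]*q[1]/q[2]+c["cy"]
def shot(n,k):
    from bench import camera
    c=camera(n);np.savez(f"{n}{k}.npz",**c);return c
def crop(c,name,x0,y0,x1,y1,s):
    cv2.imwrite(f"pics/{name}.png",cv2.resize(c["img"][y0:y1,x0:x1,::-1],None,fx=s,fy=s,interpolation=cv2.INTER_CUBIC))
E
python3 - <<'E'
from h import *
t=load("top");s=load("side")
a=cv2.resize(t["img"][110:205,130:260],(780,570),interpolation=cv2.INTER_CUBIC)
cv2.imwrite("pics/lev.png",a[:,:,::-1])
b=cv2.resize(t["img"][140:205,390:470],(400,325),interpolation=cv2.INTER_CUBIC)
c=cv2.resize(s["img"][290:375,305:400],(380,340),interpolation=cv2.INTER_CUBIC)
o=np.zeros((340,800,3),np.uint8);o[:325,:400]=b;o[:,410:790]=c
cv2.imwrite("pics/cov.png",o[:,:,::-1])
E
```

```text
(no output)
```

View pics/lev.png

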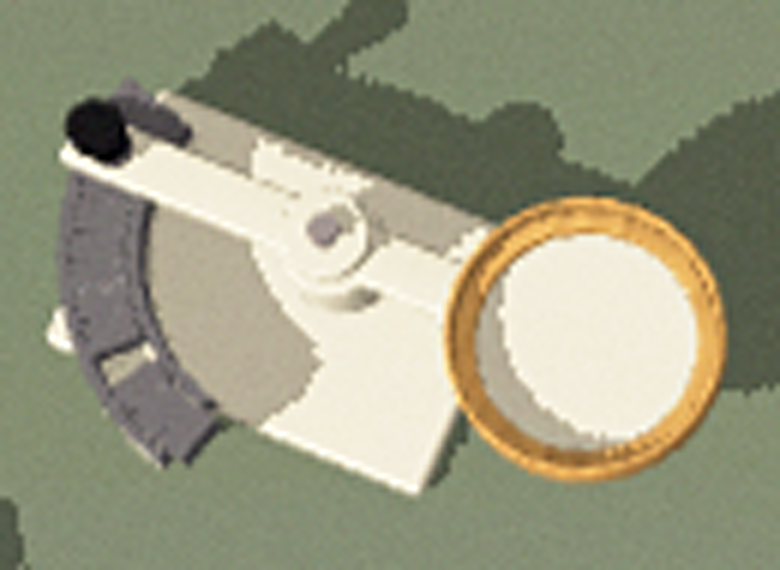

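View pics/cov.png

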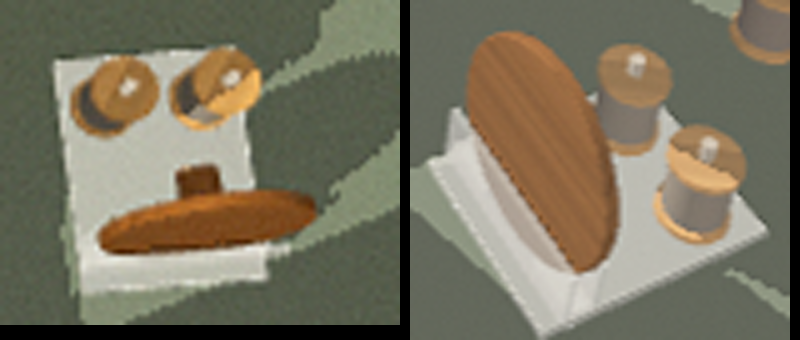

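```bash
python3 - <<'E'
from h import *
t=load("top");P=pts(t);hsv=cv2.cvtColor(t["img"],cv2.COLOR_RGB2HSV)
f=lambda n,p:print(n,np.round(p,4))
# depth sanity
f("table",P[250,80])
# knob: black mask
im=t["img"].astype(int)
def box(x0,y0,x1,y1):
    m=np.zeros((384,512),bool);m[y0:y1,x0:x1]=1;return m
m=box(138,122,156,140)&(im.sum(2)<110)
v,u=np.nonzero(m);Q=P[m];f("knob n,uv",[len(u),u.mean(),v.mean()]);f("kz",np.percentile(Q[:,2],[5,25,50,75,95]))
top=Q[Q[:,2]>.093];f("knob top",np.r_[top.mean(0),len(top)]);f("rng",np.r_[top.min(0),top.max(0)])
# hoop
m=box(200,140,255,195)&(hsv[...,1]>90)&(hsv[...,0]<28)
Q=P[m];Q=Q[(Q[:,2]>.078)&(Q[:,2]<.09)];f("hoopz",np.median(Q[:,2]))
v,u=np.nonzero(m&(P[...,2]>.07));pp=np.stack([u,v],1).astype(np.float32)
h=cv2.convexHull(pp);e=cv2.fitEllipse(h);print(e)
f("hoop c",ray(t,*e[0],.083))
A=np.c_[2*Q[:,:2],np.ones(len(Q))];
# pivot: purple-grey bolt
m=box(176,140,192,156)
v0,u0=110+229/6,130+323/6
f("pivotbolt depth",P[int(round(v0)),int(round(u0))]);
# cover
m=box(400,165,460,200)&(hsv[...,1]>120)&(hsv[...,2]<200)
v,u=np.nonzero(m);print("cov uv",u.min(),u.max(),v.min(),v.max(),len(u))
Q=P[m];f("zp",np.percentile(Q[:,2],[2,50,98]))
# tray
E
```

```text
table [0.2927 0.4742 0.0006]
knob n,uv [ 75.     145.8933 131.4133]
kz [0.0827 0.0982 0.1008 0.102  0.1043]
knob top [ 0.5989  0.2905  0.1008 67.    ]
rng [0.5874 0.2788 0.0958 0.6095 0.3026 0.1048]
hoopz 0.0831
((227.01736450195312, 165.8067626953125), (46.84465408325195, 46.97673034667969), 25.637704849243164)
hoop c [0.5137 0.0774 0.083 ]
pivotbolt depth [0.5604 0.1921 0.0791]
cov uv 406 452 165 190 449
zp [0.0118 0.0772 0.1199]
```

```bash
python3 - <<'E'
from h import *
t=load("top");s=load("side")
for n,c,b in(("top",t,(400,165,460,192)),("side",s,(315,295,360,362))):
    P=pts(c);hsv=cv2.cvtColor(c["img"],cv2.COLOR_RGB2HSV)
    x0,y0,x1,y1=b;m=np.zeros((384,512),bool);m[y0:y1,x0:x1]=1
    m&=(hsv[...,1]>120)&(hsv[...,0]<20)&(P[...,2]>.03)
    Q=P[m];print(n,len(Q))
    # knob vs disc by plane: rough PCA
    for it in range(4):
        mu=Q.mean(0) if it==0 else np.median(Q,0)
        w,V=np.linalg.eigh(np.cov((Q-Q.mean(0)).T));nrm=V[:,0]*np.sign(V[0,0])
        r=(Q-Q.mean(0))@nrm;Q=Q[abs(r)<.006]
    print("n",nrm.round(3),"c",Q.mean(0).round(4),"lo",Q.min(0).round(4),"hi",Q.max(0).round(4),np.sqrt(w).round(4))
# rack, tray with depth
P=pts(t);hsv=cv2.cvtColor(t["img"],cv2.COLOR_RGB2HSV)
for n,pl in (("tray",[(475,202),(558,211),(547,315),(464,305)]),):
    for q in pl: print(n,ray(t,q[0]*.64,q[1]*.64,.012).round(4))
# knob crop z
for n,p,z in(("vial_a",(553,348),.046),("vial_b",(439,146),.046),("spoolA",(462,335),.044),("spoolB",(626,183),.044),("bowl",(551,130),.05),("tape",(385,133),.03),("r1",(647,246),.05),("r2",(678,244),.05)):
    print(n,ray(t,p[0]*.64,p[1]*.64,z).round(3))
E
```

```text
top 419
n [ 0.992  0.087 -0.094] c [ 0.4755 -0.4431  0.0926] lo [ 0.4683 -0.497   0.0546] hi [ 0.4853 -0.3977  0.1205] [0.0014 0.0139 0.029 ]
side 1341
n [ 0.993  0.092 -0.072] c [ 0.4758 -0.4601  0.0757] lo [ 0.4708 -0.506   0.0446] hi [ 0.4815 -0.4045  0.1056] [0.0007 0.0084 0.0299]
tray [ 0.6357 -0.1275  0.012 ]
tray [ 0.6214 -0.2738  0.012 ]
tray [ 0.4357 -0.2519  0.012 ]
tray [ 0.4507 -0.1089  0.012 ]
vial_a [ 0.375 -0.255  0.046]
vial_b [ 0.726 -0.062  0.046]
spoolA [ 0.395 -0.104  0.044]
spoolB [ 0.664 -0.386  0.044]
bowl [ 0.757 -0.257  0.05 ]
tape [0.755 0.034 0.03 ]
r1 [ 0.551 -0.416  0.05 ]
r2 [ 0.556 -0.468  0.05 ]
```

```bash
python3 - <<'E'
from h import *
t=load("top");P=pts(t)
p=np.array([.5601,.1932]);k=np.array([.599,.2905]);a0=np.arctan2(*(k-p)[::-1])
for u,v in((151.7,170.3),(150,169),(153,172),(150.5,140)):
    print(P[int(v),int(u)].round(3))
    for z in(.045,.055):
        q=ray(t,u,v,z)[:2]-p;print(u,v,z,"r",np.hypot(*q).round(4),"ang",(np.arctan2(q[1],q[0])-a0).round(3))
from scipy.spatial.transform import Rotation as R
from bench import ctrl
o=ctrl.get_obs();w,x,y,z=o["eef_rot"];print(R.from_quat([x,y,z,w]).as_matrix().round(3),a0)
# side view check
s=load("side")
for q in([.599,.2905,.1],[.5137,.0774,.083],[.478,-.451,.062],[.5355,-.1905,.003]):print(np.round(proj(s,q),1),np.round(proj(t,q),1))
E
```

```text
[0.509 0.286 0.034]
151.7 170.3 0.045 r 0.1037 ang 0.926
151.7 170.3 0.055 r 0.1027 ang 0.955
[0.512 0.289 0.034]
150 169 0.045 r 0.1061 ang 0.875
150 169 0.055 r 0.105 ang 0.903
[0.5   0.277 0.051]
153 172 0.045 r 0.103 ang 0.983
153 172 0.055 r 0.1022 ang 1.012
[0.585 0.287 0.064]
150.5 140 0.045 r 0.101 ang 0.081
150.5 140 0.055 r 0.0979 ang 0.1
[[-0.     0.387 -0.922]
 [ 0.002 -0.922 -0.387]
 [-1.    -0.002 -0.   ]] 1.1904671603842036
[264.7 140.2] [145.6 131. ]
[261.6 177.3] [227.  165.8]
[336.7 327.1] [430.1 184.2]
[303.8 253.5] [326.6 165.7]
```

Emit:
drive_tool:
  increments:
    - [0,-0.0381,-0.0416,0,0,0,0.2]
    - [0,-0.0381,-0.0416,0,0,0,0.2]
    - [0,-0.0381,-0.0416,0,0,0,0.2]
    - [0,-0.0381,-0.0416,0,0,0,0.2]
    - [0,-0.0381,-0.0416,0,0,0,0.2]
    - [0,-0.0381,-0.0416,0,0,0,0.2]
    - [0,-0.0381,-0.0416,0,0,0,0.2]
    - [0,-0.0381,-0.0416,0,0,0,0.2]
    - [0,-0.0381,-0.0416,0,0,0,0.2]
    - [0,-0.0381,-0.0416,0,0,0,0.2]

```text
time_s: 1.35
eef_pos: [0.459, -0.0163, 0.2422]
eef_rot: [0.139, 0.693, 0.139, -0.693]
wrist_force: [0.7, -0.7, 0.7]
opening: 0.6
```

Emit:
drive_tool:
  increments:
    - [0,-0.0381,-0.0416,0,0,0,0.2]
    - [0,-0.0381,-0.0416,0,0,0,0.2]
    - [0,-0.0381,-0.0416,0,0,0,0.2]
    - [0,-0.0381,-0.0416,0,0,0,0.2]
    - [0,-0.0381,-0.0416,0,0,0,0.2]
    - [0,-0.0381,-0.0416,-9.1,0,0,0.2]
    - [0,0,0,-9.1,0,0,0.2]
    - [0.02,0,0,-9.1,0,0,0.2]
    - [0.03,0,0,-9.1,0,0,0.2]
    - [0.03,0,0,-9.1,0,0,0.2]

```text
time_s: 2.6
eef_pos: [0.6002, 0.2892, 0.1609]
eef_rot: [-0.398, -0.584, -0.398, 0.585]
wrist_force: [-0.3, -0.7, 0.1]
opening: 0.598
```

```bash
python3 - <<'E'
from h import *
s=shot("side",1);t=shot("top",1)
crop(s,"s1",190,60,350,200,5);crop(t,"t1",110,90,270,210,5)
E
```

```text
(no output)
```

View pics/s1.png

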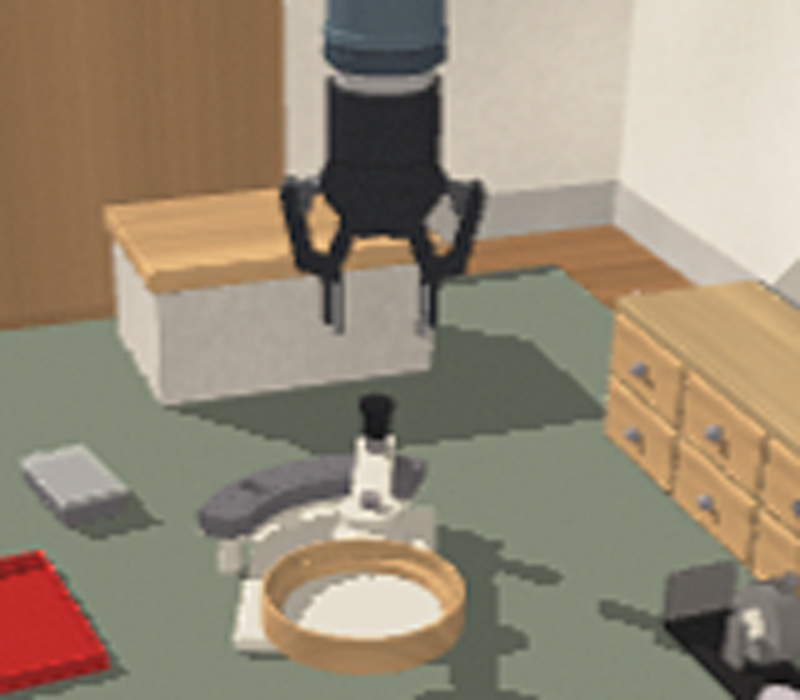

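View pics/t1.png

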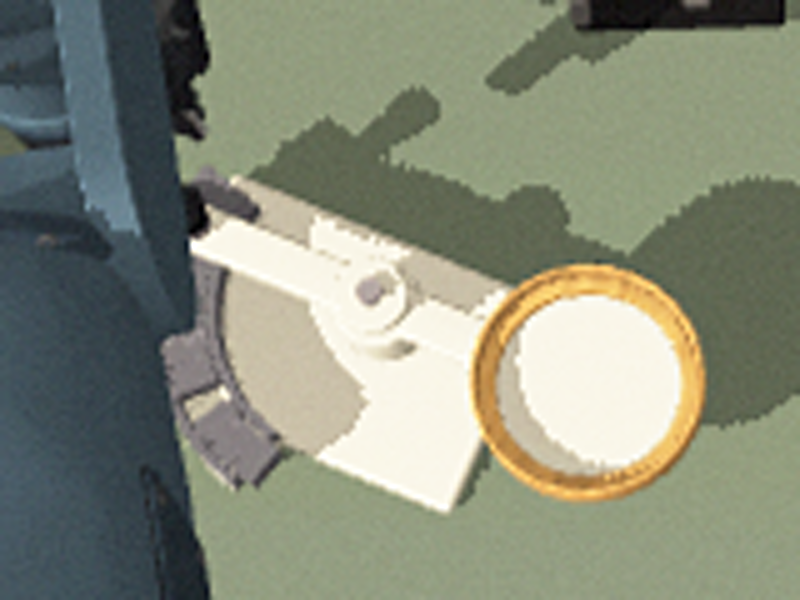

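Emit:
drive_tool:
  increments:
    - [0.03,0,0,0,0,0,0.2]
    - [0.03,0,0,0,0,0,0.2]
    - [0.02,0,0,0,0,0,0.2]
    - [0.004,0,0,0,0,0,0.2]
    - [0,0,0,0,0,0,-1]
    - [0,0,0,0,0,0,-1]
    - [0,0,0,0,0,0,-1]
    - [0,0,0,0,0,0,-1]

```text
time_s: 3.7
eef_pos: [0.6009, 0.2897, 0.0799]
eef_rot: [0.397, 0.586, 0.397, -0.585]
wrist_force: [-4.6, 0.5, 6.0]
opening: 0.27
```

Emit:
drive_tool:
  increments:
    - [-0.008,0,0,0,0,0,-1]
    - [-0.008,0,0,0,0,0,-1]
    - [0,0,0,0,0,0,-1]

```text
time_s: 4.08
eef_pos: [0.6004, 0.2895, 0.0937]
eef_rot: [0.396, 0.586, 0.397, -0.585]
wrist_force: [3.1, 5.5, -11.2]
opening: 0.268
```

Emit:
drive_tool:
  increments:
    - [0,-0.0104,0.0005,-5.73,0,0,-1]
    - [0,-0.0104,0.0005,-5.73,0,0,-1]
    - [0,-0.0104,0.0005,-5.73,0,0,-1]
    - [0,-0.0104,0.0005,-5.73,0,0,-1]
    - [0,0,0,0,0,0,-1]

```text
time_s: 4.7
eef_pos: [0.5583, 0.2974, 0.0929]
eef_rot: [0.505, 0.494, 0.506, -0.495]
wrist_force: [2.0, 6.9, -11.3]
opening: 0.267
```

```bash
python3 - <<'E'
from h import *
s=shot("side",2)
crop(s,"s2",190,60,350,200,5)
E
```

```text
(no output)
```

View pics/s2.png

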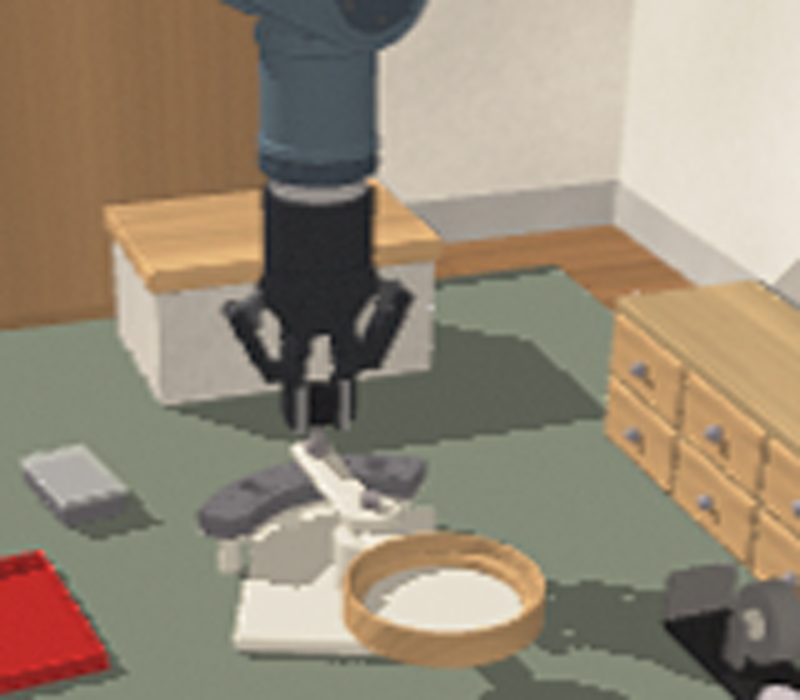

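Emit:
drive_tool:
  increments:
    - [0,0,0,0,0,0,-0.25]
    - [0.004,0,0,0,0,0,-0.25]
    - [0.004,0,0,0,0,0,-0.25]
    - [0,-0.0083,0.0003,-4.58,0,0,-0.25]
    - [0,-0.0083,0.0003,-4.58,0,0,-0.25]
    - [0,-0.0083,0.0003,-4.58,0,0,-0.25]
    - [0,0,0,0,0,0,-0.25]

```text
time_s: 5.62
eef_pos: [0.5409, 0.2936, 0.0897]
eef_rot: [0.563, 0.435, 0.558, -0.428]
wrist_force: [9.2, 1.6, 5.7]
opening: 0.379
```

```bash
python3 - <<'E'
from h import *
from bench import ctrl
o=ctrl.get_obs();print(o["eef_pos"],o["wrist_force"],o["torque"])
s=shot("side",3)
crop(s,"s3",220,110,300,180,10)
t=shot("top",3)
crop(t,"t3",110,90,270,210,5)
E
```

```text
[0.54085219 0.293599   0.08970819] [9.24252359 1.60113457 5.71465581] [ 0.27260619 -1.39338861 -0.03273398]
```

View pics/s3.png

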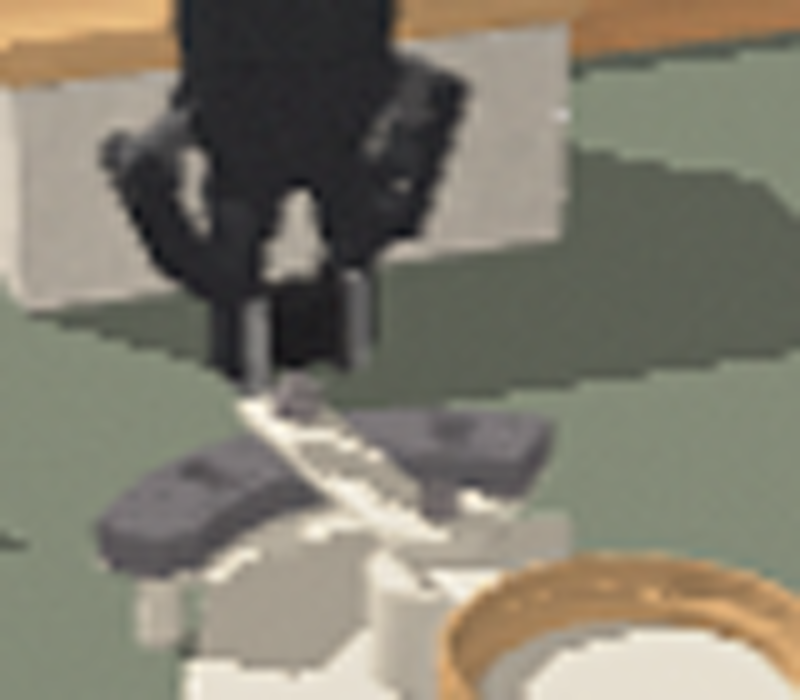

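View pics/t3.png

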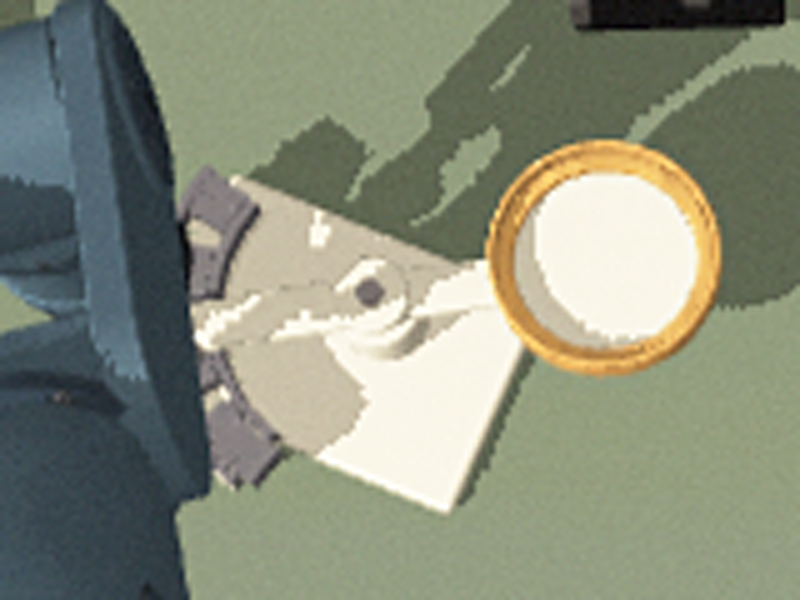

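```bash
cat >> h.py <<'E'
def hoop(k,box=(190,100,290,200)):
    t=load("top",k);hsv=cv2.cvtColor(t["img"],cv2.COLOR_RGB2HSV);P=pts(t)
    m=np.zeros((384,512),bool);m[box[1]:box[3],box[0]:box[2]]=1
    m&=(hsv[...,1]>90)&(hsv[...,0]<28)&(P[...,2]>.07)
    v,u=np.nonzero(m);e=cv2.fitEllipse(cv2.convexHull(np.stack([u,v],1).astype(np.float32)))
    c=ray(t,*e[0],.083);a=np.arctan2(.1932-c[1],.5601-c[0])
    print("hoop",c.round(4),e[1],"lever",round(a-1.1905,3));return c
E
python3 -c "
from h import *
hoop(0);hoop(1);hoop(3)
s=load('side',3);P=pts(s)
for u,v in((250,148),(245,140),(246,146),(255,143),(245,150),(250,141),(230,160)):print(u,v,P[v,u].round(3))"
```

```text
hoop [0.5137 0.0774 0.083 ] (46.84465408325195, 46.97673034667969) lever -0.001
hoop [0.5137 0.0773 0.083 ] (46.74766159057617, 46.96476364135742) lever -0.0
hoop [0.5811 0.0706 0.083 ] (46.40909194946289, 46.61248016357422) lever 0.55
250 148 [0.547 0.297 0.075]
245 140 [0.522 0.274 0.119]
246 146 [0.526 0.276 0.095]
255 143 [0.563 0.29  0.095]
245 150 [0.531 0.308 0.064]
250 141 [0.543 0.283 0.108]
230 160 [0.49  0.368 0.001]
```

Emit:
drive_tool:
  increments:
    - [0,-0.0031,0.0001,-1.72,0,0,-0.25]
    - [0,-0.0031,0.0001,-1.72,0,0,-0.25]
    - [0,0,0,0,0,0,-0.25]

```text
time_s: 6.1
eef_pos: [0.5321, 0.2919, 0.0885]
eef_rot: [0.575, 0.416, 0.572, -0.412]
wrist_force: [3.2, 1.1, 1.9]
opening: 0.379
```

Emit:
drive_tool:
  increments:
    - [0,-0.0031,0.0001,-1.72,0,0,-0.25]
    - [0,-0.0031,0.0001,-1.72,0,0,-0.25]
    - [0,0,0,0,0,0,-0.25]

```text
time_s: 6.48
eef_pos: [0.5247, 0.2893, 0.0872]
eef_rot: [0.586, 0.397, 0.585, -0.396]
wrist_force: [3.4, 1.6, 2.5]
opening: 0.375
```

Emit:
drive_tool:
  increments:
    - [0,-0.0031,0.0001,-1.72,0,0,-0.25]
    - [0,-0.0031,0.0001,-1.72,0,0,-0.25]
    - [0,0,0,0,0,0,-0.25]

```text
time_s: 6.85
eef_pos: [0.518, 0.2866, 0.0865]
eef_rot: [0.597, 0.379, 0.597, -0.379]
wrist_force: [1.9, 1.4, 2.8]
opening: 0.38
```

Emit:
drive_tool:
  increments:
    - [0,-0.0031,0.0001,-1.72,0,0,-0.25]
    - [0,-0.0031,0.0001,-1.72,0,0,-0.25]
    - [0,0,0,0,0,0,-0.25]

```text
time_s: 7.22
eef_pos: [0.5109, 0.2831, 0.0853]
eef_rot: [0.607, 0.36, 0.609, -0.362]
wrist_force: [-0.0, 0.2, -0.0]
opening: 0.372
```

Emit:
drive_tool:
  increments:
    - [0,-0.0021,0.0001,-1.15,0,0,-0.25]
    - [0,0,0,0,0,0,-0.25]

```text
time_s: 7.48
eef_pos: [0.5098, 0.2823, 0.0858]
eef_rot: [0.611, 0.354, 0.612, -0.355]
wrist_force: [-0.9, -0.6, 0.2]
opening: 0.373
```

```bash
python3 - <<'E'
from h import *
s=shot("side",4)
crop(s,"s4",205,110,285,180,10)
t=shot("top",4);hoop(4)
E
```

```text
hoop [0.6208 0.0849 0.083 ] (45.948429107666016, 46.55301284790039) lever 0.891
```

View pics/s4.png

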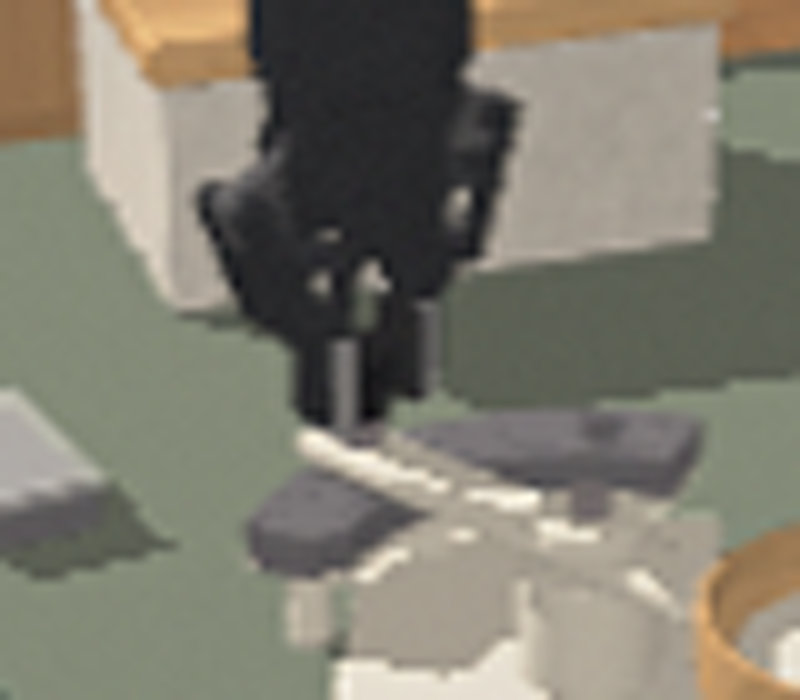

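Emit:
drive_tool:
  increments:
    - [0,-0.003,0.0001,0,0,0,-0.25]
    - [0,-0.003,0.0001,0,0,0,-0.25]
    - [0,0,0,0,0,0,-0.25]

```text
time_s: 7.95
eef_pos: [0.5052, 0.2793, 0.0863]
eef_rot: [0.612, 0.355, 0.612, -0.355]
wrist_force: [0.5, -0.5, -0.0]
opening: 0.373
```

```bash
python3 - <<'E'
from h import *
t=shot("top",5);hoop(5)
E
```

```text
hoop [0.6251 0.0873 0.083 ] (45.87013244628906, 46.2714958190918) lever 0.931
```

Emit:
drive_tool:
  increments:
    - [0,-0.003,0,0,0,0,-0.25]
    - [0,-0.003,0,0,0,0,-0.25]
    - [0,0,0,0,0,0,-0.25]

```text
time_s: 8.38
eef_pos: [0.5034, 0.278, 0.087]
eef_rot: [0.613, 0.357, 0.61, -0.352]
wrist_force: [11.6, 7.9, -9.6]
opening: 0.373
```

```bash
python3 - <<'E'
from h import *
t=shot("top",6);hoop(6);
s=shot("side",6)
crop(s,"s6",205,110,285,180,10)
E
```

```text
hoop [0.6255 0.0877 0.083 ] (45.853397369384766, 46.42845153808594) lever 0.935
```

View pics/s6.png

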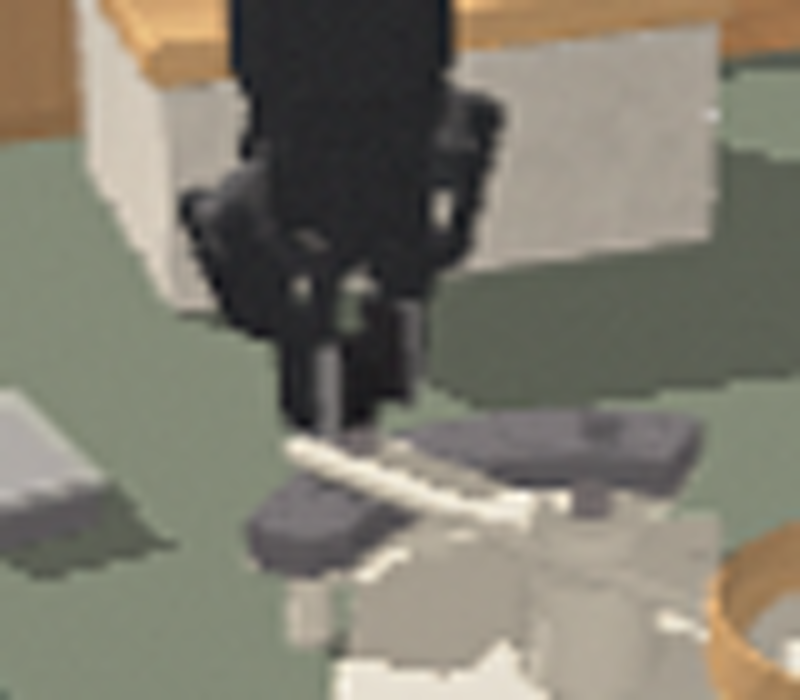

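Emit:
drive_tool:
  increments:
    - [0,0.005,0,0,0,0,0]
    - [0,0.002,0,0,0,0,0.2]
    - [0,0,0,0,0,0,0.2]
    - [-0.03,0,0,0,0,0,0.2]
    - [-0.05,0,0,0,0,0,0.2]
    - [-0.05,0,0,0,0,0,0.2]
    - [0,0.03,0.05,0,0,0,0.2]

```text
time_s: 9.35
eef_pos: [0.5581, 0.2541, 0.2225]
eef_rot: [0.615, 0.356, 0.611, -0.351]
wrist_force: [0.6, 1.1, -0.3]
opening: 0.602
```

```bash
python3 - <<'E'
from h import *
t=shot("top",7);hoop(7);
s=shot("side",7)
crop(s,"s7",205,110,285,180,10);crop(t,"t7",110,90,270,210,5)
P=pts(s);m=(s["img"].astype(int).sum(2)<100)&(abs(P[...,0]-.505)<.03)&(abs(P[...,1]-.278)<.03)&(P[...,2]<.125)
v,u=np.nonzero(m);Q=P[m];print(len(u),u.min(),u.max(),v.min(),v.max(),Q.min(0).round(3),Q.max(0).round(3),Q.mean(0).round(3))
E
```

```text
hoop [0.6249 0.0872 0.083 ] (45.85488510131836, 46.42696762084961) lever 0.929
27 237 242 145 151 [0.496 0.269 0.078] [0.511 0.285 0.101] [0.503 0.276 0.09 ]
```

View pics/s7.png

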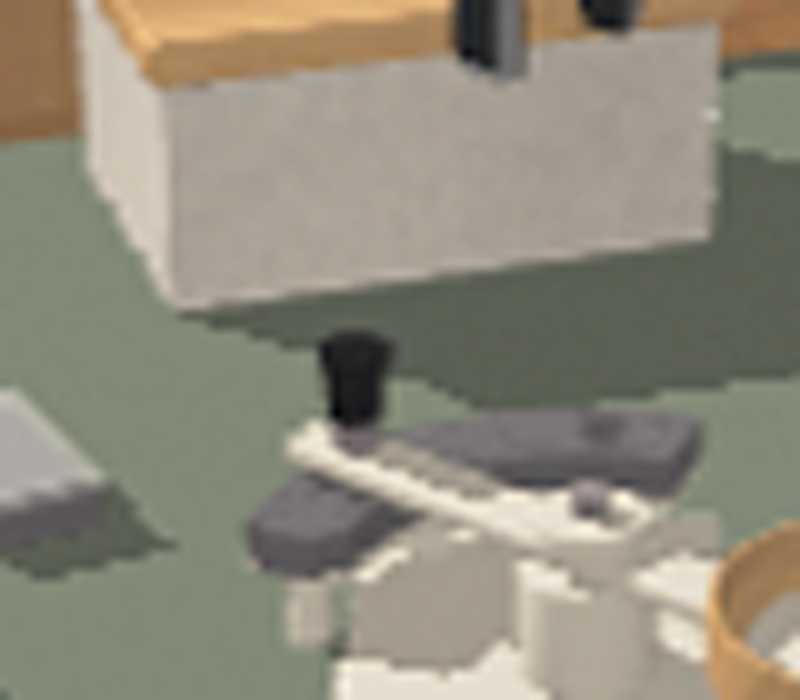

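View pics/t7.png

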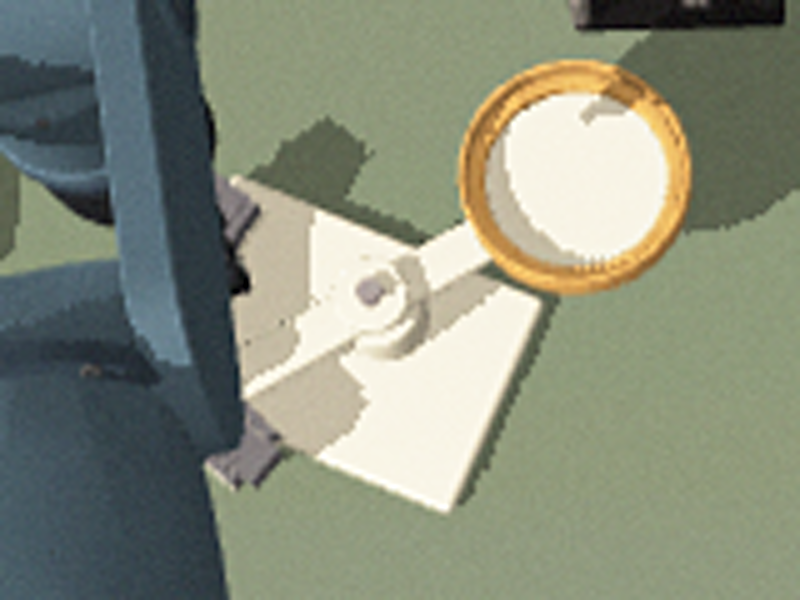

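```bash
python3 - <<'E'
from h import *
for k,x,y in((0,.599,.2905),(1,.599,.2905),(7,.5055,.2825)):
    s=load("side",k);P=pts(s);im=s["img"].astype(int).sum(2)
    u0,v0=proj(s,[x,y,.087]);print(k,"home centre px",u0,v0)
    m=np.zeros((384,512),bool);m[int(v0)-12:int(v0)+10,int(u0)-7:int(u0)+8]=1;m&=im<130
    v,u=np.nonzero(m);print(len(u),v.min(),v.max(),u.mean(),v.mean(),np.median(P[m],0).round(3))
    for z in(.1,.112): print(z,proj(s,[x,y,z]))
E
```

```text
0 home centre px 264.66630062994204 143.57562400699663
36 140 147 264.6111111111111 143.02777777777777 [0.597 0.284 0.094]
0.1 (np.float64(264.7210597093683), np.float64(140.20000860365914))
0.112 (np.float64(264.77213057465883), np.float64(137.0517526186659))
1 home centre px 264.66630062994204 143.57562400699663
40 139 147 264.725 142.85 [0.597 0.285 0.093]
0.1 (np.float64(264.7210597093683), np.float64(140.20000860365914))
0.112 (np.float64(264.77213057465883), np.float64(137.0517526186659))
7 home centre px 239.8747138071568 148.13929676483662
42 144 151 239.88095238095238 147.21428571428572 [0.504 0.275 0.095]
0.1 (np.float64(239.79455206595966), np.float64(144.70530455052682))
0.112 (np.float64(239.71977043260935), np.float64(141.50178697639058))
```

```bash
cat >> h.py <<'E'
from scipy.spatial.transform import Rotation as R, Slerp
def pose():
    from bench import ctrl
    o=ctrl.get_obs();w,x,y,z=o["eef_rot"];return np.array(o["eef_pos"]),R.from_quat([x,y,z,w]),o
def frame(a,n):
    a=np.array(a,float)/np.linalg.norm(a);n=np.array(n,float);y=n-a*(n@a);y/=np.linalg.norm(y)
    return R.from_matrix(np.stack([a,y,np.cross(a,y)],1))
def rows(p0,r0,p1,r1,N,claw,dp=4):
    S=Slerp([0,1],R.concatenate([r0,r1]));out=[];p,r=p0,r0
    for i in range(1,N+1):
        q=p0+(p1-p0)*i/N;s=S(i/N)
        d=r.inv().apply(q-p);w=(r.inv()*s).as_rotvec(degrees=True)
        out.append([round(float(v),dp) for v in d]+[round(float(v),2) for v in w]+[claw]);p,r=q,s
    print("[",", ".join(map(str,out)),"]");return p,r
E
cat > plan.py <<'E'
from h import *
C=np.array([.478,-.451,.062]);n=np.array([.992,.09,-.08]);n/=np.linalg.norm(n)
th=np.radians(45);h=np.array([.09,-.996,0]);a=np.cos(th)*h-np.sin(th)*np.array([0,0,1.]);a-=n*(a@n);a/=np.linalg.norm(a)
Rg=frame(a,n);TG=C-.046*a+.008*a
E
python3 - <<'E'
from plan import *
p,r,o=pose();print(p,r.as_matrix().round(3),o["q"].round(3))
print("grasp",TG,a)
rows(p,r,TG-.11*a+[0,0,.03],Rg,17,-0.1)
E
```

```text
[0.56118616 0.24891406 0.21791809] [[ 0.005  0.869  0.495]
 [-0.001  0.495 -0.869]
 [-1.     0.004  0.003]] [ 0.225  0.284  1.532 -0.002  1.32  -0.292]
grasp [ 0.4777071  -0.42400243  0.08874034] [ 0.00770783 -0.71046231 -0.70369304]
[ [0.0013, -0.0216, 0.028, 1.25, -2.55, -0.83, -0.1], [0.0028, -0.021, 0.0283, 1.25, -2.55, -0.83, -0.1], [0.0044, -0.0203, 0.0286, 1.25, -2.55, -0.83, -0.1], [0.006, -0.0196, 0.0288, 1.25, -2.55, -0.83, -0.1], [0.0075, -0.0189, 0.0289, 1.25, -2.55, -0.83, -0.1], [0.0091, -0.0181, 0.029, 1.25, -2.55, -0.83, -0.1], [0.0106, -0.0173, 0.0289, 1.25, -2.55, -0.83, -0.1], [0.0122, -0.0165, 0.0288, 1.25, -2.55, -0.83, -0.1], [0.0137, -0.0157, 0.0286, 1.25, -2.55, -0.83, -0.1], [0.0151, -0.0149, 0.0283, 1.25, -2.55, -0.83, -0.1], [0.0166, -0.0141, 0.0279, 1.25, -2.55, -0.83, -0.1], [0.018, -0.0132, 0.0274, 1.25, -2.55, -0.83, -0.1], [0.0194, -0.0123, 0.0268, 1.25, -2.55, -0.83, -0.1], [0.0208, -0.0115, 0.0262, 1.25, -2.55, -0.83, -0.1], [0.0221, -0.0106, 0.0255, 1.25, -2.55, -0.83, -0.1], [0.0233, -0.0097, 0.0247, 1.25, -2.55, -0.83, -0.1], [0.0246, -0.0088, 0.0239, 1.25, -2.55, -0.83, -0.1] ]
```

Emit:
drive_tool:
  increments:
    - [0.002,-0.026,0.034,0,0,0,-0.1]
    - [0.002,-0.026,0.034,0,0,0,-0.1]
    - [0.002,-0.026,0.034,0,0,0,-0.1]
    - [0.002,-0.026,0.034,0,0,0,-0.1]
    - [0.002,-0.026,0.034,0,0,0,-0.1]
    - [0.002,-0.026,0.034,0,0,0,-0.1]
    - [0.002,-0.026,0.034,0,0,0,-0.1]
    - [0.002,-0.026,0.034,0,0,0,-0.1]
    - [0.002,-0.026,0.034,0,0,0,-0.1]
    - [0.002,-0.026,0.034,0,0,0,-0.1]

```text
time_s: 10.7
eef_pos: [0.4996, -0.1736, 0.1958]
eef_rot: [0.611, 0.355, 0.612, -0.355]
wrist_force: [1.2, -0.4, -0.7]
opening: 0.447
```

Emit:
drive_tool:
  increments:
    - [0,-0.026,0.034,0,0,0,-0.1]
    - [0,-0.026,0.034,0,0,0,-0.1]
    - [0,-0.026,0.034,0,0,0,-0.1]
    - [0,-0.026,0.034,3.5,-7.2,-2.35,-0.1]
    - [0,0,0,3.5,-7.2,-2.35,-0.1]
    - [0,0,0,3.5,-7.2,-2.35,-0.1]
    - [0,0,0,3.5,-7.2,-2.35,-0.1]
    - [0,0,0,3.5,-7.2,-2.35,-0.1]
    - [0,0,0,3.5,-7.2,-2.35,-0.1]

```text
time_s: 11.82
eef_pos: [0.4774, -0.3419, 0.1962]
eef_rot: [0.673, 0.228, 0.31, -0.632]
wrist_force: [-0.2, 0.3, -1.1]
opening: 0.453
```

```bash
python3 - <<'E'
from plan import *
p,r,o=pose();print(p,o["q"].round(3))
rows(p,r,TG-.06*a,Rg,3,-0.1)
s=shot("side",8);crop(s,"s8",260,230,420,370,5)
t=shot("top",8);crop(t,"t8",340,120,500,240,5)
E
```

```text
[ 0.47737918 -0.34190071  0.19620266] [-0.497  0.17   1.926 -0.957  0.86  -0.044]
[ [0.0247, 0.0005, -0.0061, 0.17, -0.03, -0.01, -0.1], [0.0247, 0.0005, -0.0061, 0.17, -0.03, -0.01, -0.1], [0.0247, 0.0005, -0.0062, 0.17, -0.03, -0.01, -0.1] ]
```

View pics/s8.png

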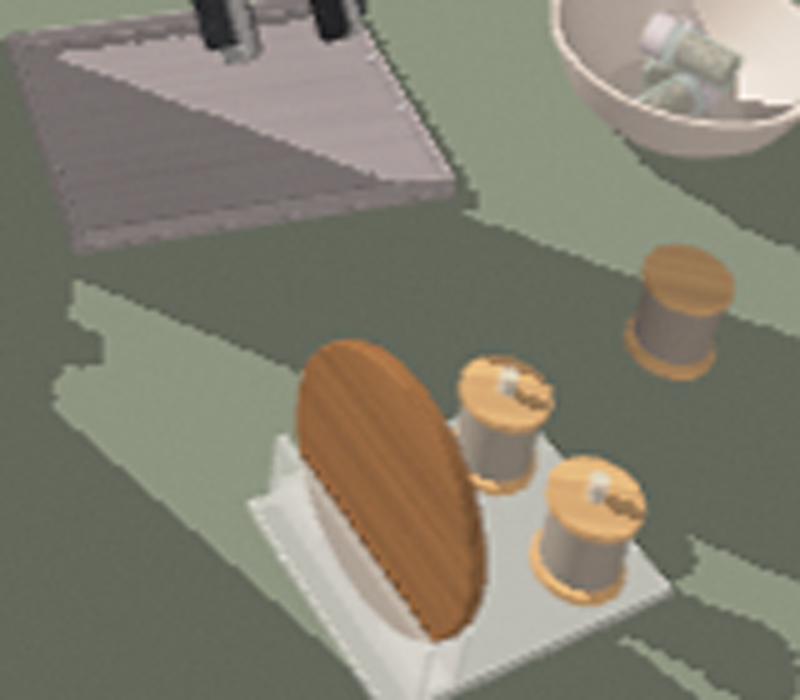

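View pics/t8.png

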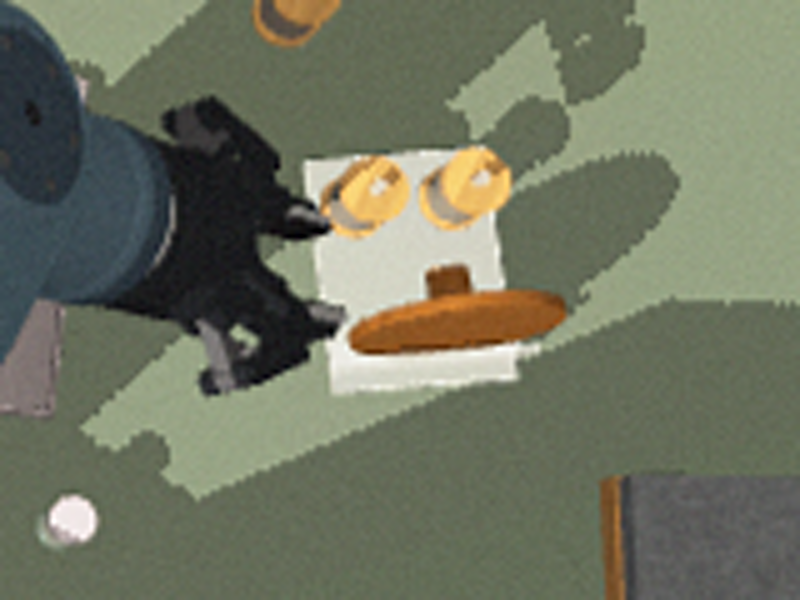

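Emit:
drive_tool:
  increments:
    - [0.025,0.0005,-0.006,0.2,0,0,-0.1]
    - [0.025,0.0005,-0.006,0.2,0,0,-0.1]
    - [0.025,0.0005,-0.006,0.2,0,0,-0.1]
    - [0.02,0,0,0,0,0,-0.1]
    - [0,0,0,0,0,0,-0.1]

```text
time_s: 12.55
eef_pos: [0.4768, -0.3979, 0.1153]
eef_rot: [0.67, 0.232, 0.31, -0.633]
wrist_force: [1.1, -0.1, -0.9]
opening: 0.451
```

```bash
python3 - <<'E'
from plan import *
p,r,o=pose();print(p,o["q"].round(3))
rows(p,r,TG,Rg,2,-0.1)
s=shot("side",9);crop(s,"s9",260,230,420,370,5)
t=shot("top",9);crop(t,"t9",360,130,480,220,6)
E
```

```text
[ 0.47677224 -0.3978634   0.11534226] [-0.597  0.349  1.906 -1.1    0.709  0.09 ]
[ [0.0186, 0.0004, -0.0001, 0.04, -0.22, 0.04, -0.1], [0.0186, 0.0004, -0.0001, 0.04, -0.22, 0.04, -0.1] ]
```

View pics/s9.png

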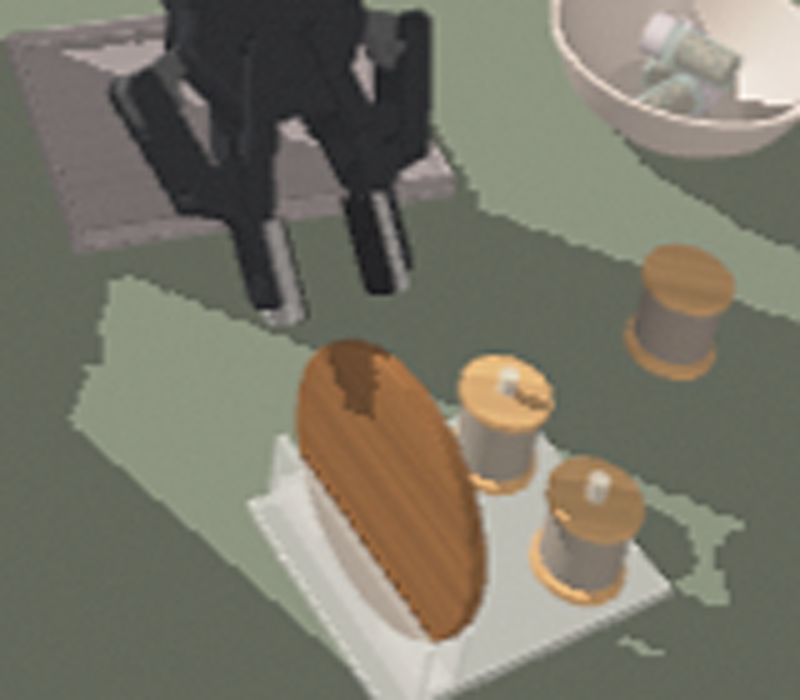

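View pics/t9.png

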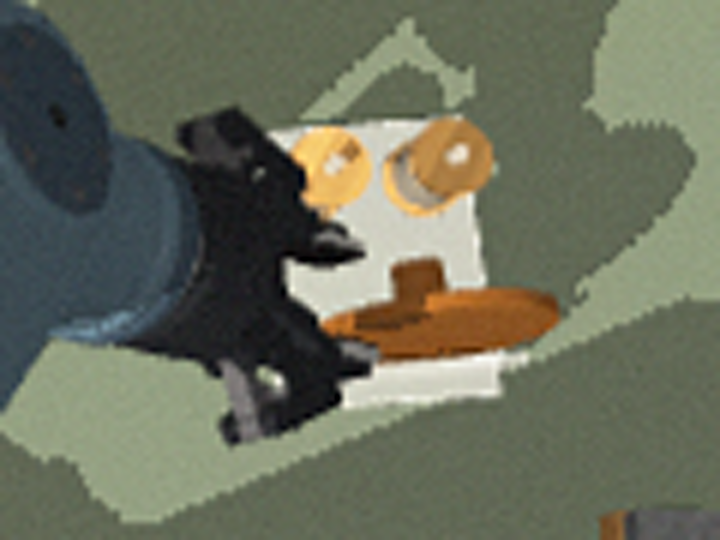

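```bash
sed -i 's/radians(45)/radians(62)/' plan.py; python3 - <<'E'
from plan import *
p,r,o=pose()
print(TG)
rows(p,r,TG-.035*a,Rg,2,-0.1)
E
```

```text
[ 0.47905716 -0.43294538  0.09542025]
[ [0.0034, -0.0001, 0.0101, 0.02, 8.34, -0.02, -0.1], [0.0019, -0.0001, 0.0105, 0.02, 8.34, -0.02, -0.1] ]
```

Emit:
drive_tool:
  increments:
    - [0.0035,0,0.01,0,8.4,0,-0.1]
    - [0.002,0,0.0105,0,8.4,0,-0.1]
    - [0.0,0,0,0,0,0,-0.1]

```text
time_s: 13.02
eef_pos: [0.481, -0.4179, 0.1288]
eef_rot: [0.623, 0.316, 0.394, -0.598]
wrist_force: [-0.2, -0.3, -0.1]
opening: 0.452
```

```bash
python3 - <<'E'
from plan import *
p,r,o=pose();print(p,o["q"].round(3))
rows(p,r,TG,Rg,2,-0.1)
s=shot("side",10);crop(s,"s10",260,230,420,370,5)
E
```

```text
[ 0.4809855  -0.41792283  0.12880927] [-0.711  0.328  1.769 -0.581  0.796 -0.457]
[ [0.0182, -0.0003, -0.0018, -0.15, 0.69, -0.01, -0.1], [0.0183, -0.0003, -0.0016, -0.15, 0.69, -0.01, -0.1] ]
```

View pics/s10.png

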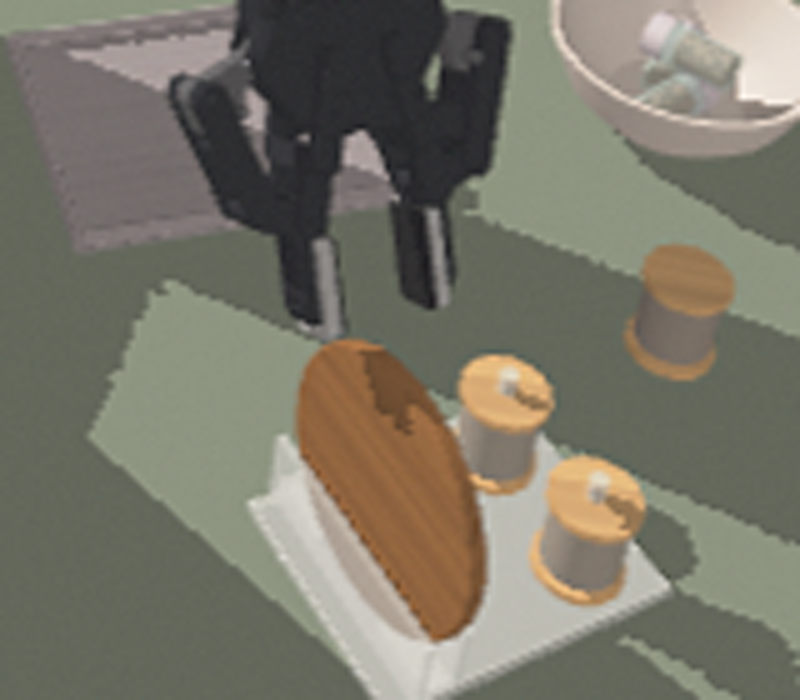

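Emit:
drive_tool:
  increments:
    - [0.0182,0,-0.0017,-0.1,0.7,0,-0.1]
    - [0.0182,0,-0.0017,-0.1,0.7,0,-0.1]
    - [0,0,0,0,0,0,-1]
    - [0,0,0,0,0,0,-1]
    - [0,0,0,0,0,0,-1]
    - [0,0,0,0,0,0,-1]
    - [0,0,0,0,0,0,-1]

```text
time_s: 13.95
eef_pos: [0.4774, -0.4295, 0.0912]
eef_rot: [0.617, 0.321, 0.406, -0.593]
wrist_force: [-1.5, 0.7, -1.3]
opening: 0.081
```

```bash
python3 - <<'E'
from plan import *
p,r,o=pose();print(p,o["q"].round(3),o["wrist_force"],p-TG)
s=shot("side",11);crop(s,"s11",260,230,420,370,5)
print(r.inv().apply([0,0,.03]))
E
```

```text
[ 0.47741602 -0.42948534  0.09121091] [-0.739  0.397  1.757 -0.572  0.752 -0.474] [-1.50012904  0.74947656 -1.26911168] [-0.00164114  0.00346004 -0.00420934]
[-0.02644912 -0.00255085  0.01392613]
```

View pics/s11.png

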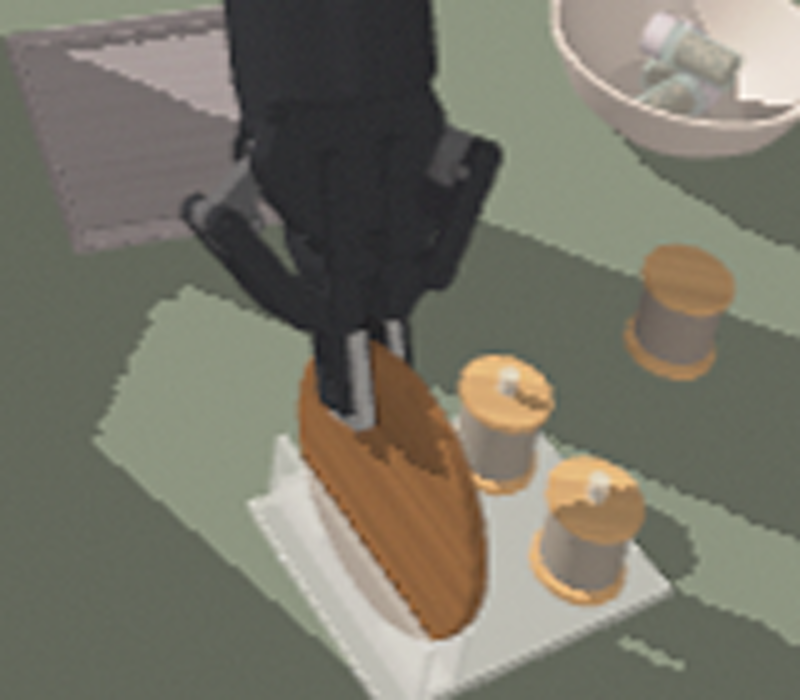

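Emit:
drive_tool:
  increments:
    - [-0.0088,-0.0009,0.0046,0,0,0,-1]
    - [-0.0264,-0.0026,0.0139,0,0,0,-1]
    - [-0.0264,-0.0026,0.0139,0,0,0,-1]
    - [-0.0264,-0.0026,0.0139,0,0,0,-1]
    - [-0.0264,-0.0026,0.0139,0,0,0,-1]

```text
time_s: 14.62
eef_pos: [0.4776, -0.4298, 0.2232]
eef_rot: [0.618, 0.321, 0.405, -0.593]
wrist_force: [0.5, -0.6, -0.9]
opening: 0.079
```

```bash
python3 - <<'E'
from plan import *
p,r,o=pose();print(p,o["q"].round(3),o["wrist_force"],o["opening"])
s=shot("side",12);crop(s,"s12",240,200,400,340,5)
az=np.radians(-67);th=np.radians(35)
a2=np.array([np.cos(th)*np.cos(az),np.cos(th)*np.sin(az),-np.sin(th)])
n2=np.array([0,0,1.]);R2=frame(a2,n2)
pre=np.array([.536,-.19,.15])-.03*a2
rows(p,r,pre,R2,11,-1)
E
```

```text
[ 0.47761105 -0.42981114  0.22320157] [-0.739  0.212  1.688 -0.464  0.971 -0.639] [ 0.49557239 -0.5983197  -0.90357416] 0.07923901609187815
[ [-0.0069, 0.007, -0.0228, 7.03, -0.85, 3.0, -1], [-0.0069, 0.0045, -0.0234, 7.03, -0.85, 3.0, -1], [-0.0071, 0.002, -0.0237, 7.03, -0.85, 3.0, -1], [-0.0074, -0.0005, -0.0236, 7.03, -0.85, 3.0, -1], [-0.0079, -0.003, -0.0233, 7.03, -0.85, 3.0, -1], [-0.0084, -0.0054, -0.0227, 7.03, -0.85, 3.0, -1], [-0.0091, -0.0077, -0.0217, 7.03, -0.85, 3.0, -1], [-0.0099, -0.0098, -0.0205, 7.03, -0.85, 3.0, -1], [-0.0107, -0.0117, -0.0191, 7.03, -0.85, 3.0, -1], [-0.0117, -0.0133, -0.0174, 7.03, -0.85, 3.0, -1], [-0.0126, -0.0147, -0.0155, 7.03, -0.85, 3.0, -1] ]
```

View pics/s12.png

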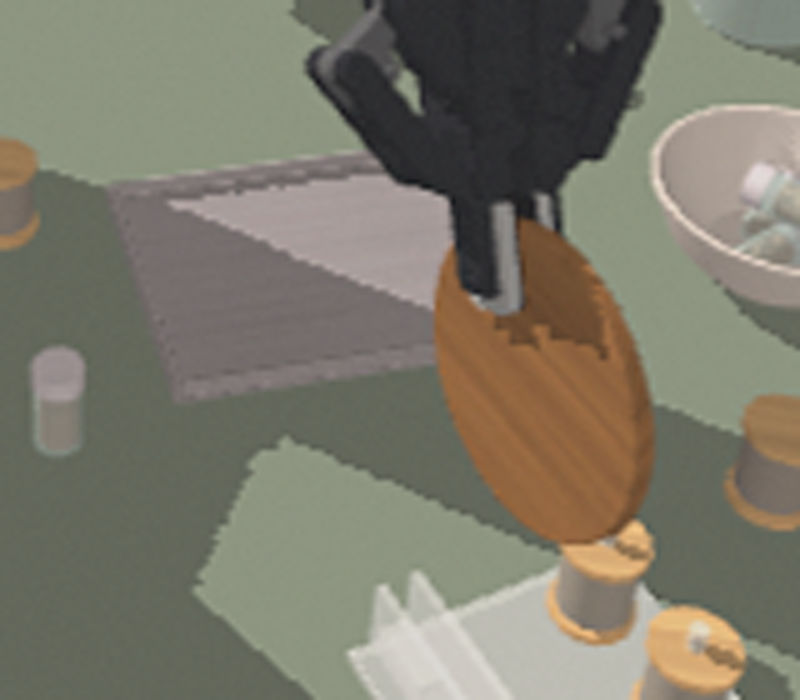

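Emit:
drive_tool:
  increments:
    - [-0.007,0.007,-0.023,7,-0.85,3,-1]
    - [-0.007,0.0045,-0.0235,7,-0.85,3,-1]
    - [-0.007,0.002,-0.0235,7,-0.85,3,-1]
    - [-0.0075,-0.0005,-0.0235,7,-0.85,3,-1]
    - [-0.008,-0.003,-0.0235,7,-0.85,3,-1]
    - [-0.0085,-0.0055,-0.0225,7,-0.85,3,-1]

```text
time_s: 15.42
eef_pos: [0.5039, -0.2856, 0.1914]
eef_rot: [-0.561, -0.554, -0.084, 0.609]
wrist_force: [-0.2, 0.8, -0.8]
opening: 0.081
```

```bash
python3 - <<'E'
from plan import *
p,r,o=pose();print(p,o["q"].round(3),r.as_matrix()[:,:2].round(3))
E
```

```text
[ 0.50386313 -0.28561259  0.19140041] [-0.507  0.036  2.038 -0.745  0.628  0.568] [[ 0.244  0.777]
 [-0.591 -0.356]
 [-0.769  0.52 ]]
```

```bash
cat > kin.py <<'E'
from plan import *
from scipy.optimize import least_squares
D=[([-1.38,.182,1.608,0,1.354,-.206],[.222,-.53,.2415]),([.225,.284,1.532,-.002,1.32,-.292],[.56118616,.24891406,.21791809]),
([-.497,.17,1.926,-.957,.86,-.044],[.47737918,-.34190071,.19620266]),([-.597,.349,1.906,-1.1,.709,.09],[.47677224,-.3978634,.11534226]),
([-.711,.328,1.769,-.581,.796,-.457],[.4809855,-.41792283,.12880927]),([-.739,.397,1.757,-.572,.752,-.474],[.47741602,-.42948534,.09121091]),
([-.739,.212,1.688,-.464,.971,-.639],[.47761105,-.42981114,.22320157]),([-.507,.036,2.038,-.745,.628,.568],[.50386313,-.28561259,.19140041])]
Z=np.array([0,0,1.])
def fk(q,L):
    d1,off,L2,L3,a3,d6=L
    A=R.from_euler("ZY",[q[0],q[1]]);B=R.from_euler("ZY",[q[0],q[1]+q[2]]);W=B*R.from_euler("ZYZ",q[3:6])
    p=np.array([0,0,d1])+A.apply([0,off,L2])+B.apply([a3,0,L3])+W.apply([0,0,d6]);return p,W
f=lambda L:np.concatenate([fk(q,L)[0]-p for q,p in D])
sol=least_squares(f,[.135,.1,.41,.37,0,.3]);L=sol.x
def ik(p,r,q0,F):
    g=lambda q:np.r_[(fk(q,L)[0]-p)*5,((fk(q,L)[1]*F).inv()*r).as_rotvec()]
    s=least_squares(g,q0);return s.x,s.cost
E
python3 - <<'E'
from kin import *
print(L.round(4),np.abs(sol.fun).max())
p,r,o=pose();F=fk(o["q"],L)[1].inv()*r;print(F.as_matrix().round(3))
for az in(-50,-60,-67,-80):
  for td in(30,35,45):
    a_=np.radians(az);th=np.radians(td);a2=np.array([np.cos(th)*np.cos(a_),np.cos(th)*np.sin(a_),-np.sin(th)])
    R2=frame(a2,Z)
    for z in(.05,):
        h=.038*np.cos(th)
        tcp=np.array([.536,-.19,0])+[0,0,.003+.054*np.sin(th)+.004]-.038*a2
        q,c=ik(tcp,R2,o["q"],F);print(az,td,q.round(2),round(c,5))
E
```

```text
[0.3131 0.1177 0.4386 0.5146 0.0858 0.3077] 0.0004445577265269618
[[-0. -1.  0.]
 [ 0. -0. -1.]
 [ 1. -0.  0.]]
-50 30 [-0.23  0.44  2.27 -2.25  0.73  2.76] 0.0
-50 35 [-0.26  0.35  2.26 -2.13  0.59  2.6 ] 0.0
-50 45 [-0.32  0.23  2.22 -1.61  0.38  2.02] 0.0
-60 30 [-0.13  0.49  2.16 -1.89  0.81  2.59] 0.0
-60 35 [-0.16  0.41  2.16 -1.77  0.7   2.44] 0.0
-60 45 [-0.24  0.29  2.14 -1.38  0.55  1.99] 0.0
-67 30 [-0.08  0.53  2.08 -1.68  0.88  2.51] 0.0
-67 35 [-0.11  0.45  2.08 -1.57  0.79  2.37] 0.0
-67 45 [-0.19  0.33  2.07 -1.27  0.66  2.  ] 0.0
-80 30 [-0.03  0.6   1.91 -1.39  1.04  2.41] 0.0
-80 35 [-0.06  0.54  1.93 -1.31  0.97  2.31] 0.0
-80 45 [-0.14  0.42  1.94 -1.09  0.86  2.05] 0.0
```

```bash
cat >> kin.py <<'E'
F=R.from_matrix([[0,-1,0],[0,0,-1],[1,0,0]])
lo=np.array([-2.99,-.89,.3,-1.14,0,-3.12]);hi=np.array([2.99,2.07,2.58,4.28,2.63,3.12])
def ikb(p,r,seeds):
    best=None
    for s in seeds:
        g=lambda q:np.r_[(fk(q,L)[0]-p)*5,((fk(q,L)[1]*F).inv()*r).as_rotvec()]
        t=least_squares(g,np.clip(s,lo+.01,hi-.01),bounds=(lo,hi))
        if t.cost<1e-7:
            m=min((t.x-lo).min(),(hi-t.x).min())
            if best is None or m>best[1]: best=(t.x,m)
    return best
def down(az,td,n=Z):
    a_,th=np.radians(az),np.radians(td);return np.array([np.cos(th)*np.cos(a_),np.cos(th)*np.sin(a_),-np.sin(th)])
E
python3 - <<'E'
from kin import *
S=[[-.7,.3,1.8,q4,.8,q6] for q4 in(-1,1,2.5,4) for q6 in(-2,0,2)]
for az in range(-180,180,20):
  for td in(35,50,65):
    a2=down(az,td);th=np.radians(td)
    tcp=np.array([.536,-.19,.007+.054*np.sin(th)])-.038*a2
    b=ikb(tcp,frame(a2,Z),S)
    if b is not None: print(az,td,b[0].round(2),round(b[1],2))
E
```

```text
-180 35 [-0.37  1.1   0.87 -0.34  2.08  2.75] 0.37
-180 50 [-0.4   0.87  1.11 -0.26  1.81  2.77] 0.35
-180 65 [-0.44  0.65  1.35 -0.18  1.54  2.74] 0.38
-160 35 [-0.26  1.03  1.   -0.53  1.93  2.56] 0.56
-160 50 [-0.31  0.81  1.21 -0.41  1.7   2.55] 0.57
-160 65 [-0.38  0.61  1.41 -0.29  1.46  2.5 ] 0.62
-140 35 [-0.17  0.92  1.2  -0.68  1.72  2.42] 0.46
-140 50 [-0.23  0.73  1.36 -0.54  1.53  2.37] 0.6
-140 65 [-0.33  0.55  1.51 -0.38  1.34  2.25] 0.76
-120 35 [-0.09  0.8   1.43 -0.84  1.49  2.34] 0.3
-120 50 [-0.18  0.62  1.54 -0.67  1.32  2.2 ] 0.47
-120 65 [-0.3   0.47  1.63 -0.46  1.19  2.  ] 0.68
-100 35 [-0.05  0.67  1.68 -1.04  1.24  2.29] 0.1
-100 50 [-0.16  0.5   1.73 -0.81  1.09  2.05] 0.33
-100 65 [-0.29  0.38  1.76 -0.52  1.01  1.74] 0.62
-80 50 [-0.18  0.37  1.93 -0.96  0.82  1.89] 0.18
-80 65 [-0.32  0.29  1.89 -0.53  0.82  1.42] 0.61
-60 50 [-0.27  0.24  2.11 -1.13  0.52  1.71] 0.01
-60 65 [-0.39  0.2   2.   -0.45  0.63  0.98] 0.58
-40 35 [-0.4   0.31  2.35  3.65  0.51  2.86] 0.23
-40 65 [-0.5   0.14  2.08 -0.18  0.5   0.34] 0.5
-20 35 [-0.76  0.26  2.43  2.49  0.57 -
[... 739 characters left out ...]
0.58
80 50 [-0.87  0.62  1.55  0.52  1.49 -2.45] 0.67
80 65 [-0.77  0.47  1.63  0.37  1.31 -2.31] 0.81
100 35 [-0.83  0.92  1.21  0.47  1.86 -2.65] 0.47
100 50 [-0.79  0.72  1.36  0.38  1.65 -2.62] 0.5
100 65 [-0.72  0.55  1.51  0.27  1.43 -2.55] 0.57
120 35 [-0.72  1.02  1.01  0.3   2.03 -2.81] 0.31
120 50 [-0.69  0.81  1.22  0.23  1.78 -2.82] 0.3
120 65 [-0.65  0.61  1.41  0.16  1.52 -2.79] 0.33
140 35 [-0.6   1.1   0.87  0.1   2.13 -3.03] 0.09
140 50 [-0.59  0.87  1.11  0.07  1.86 -3.04] 0.08
140 65 [-0.58  0.65  1.35  0.05  1.57 -3.03] 0.09
160 35 [-0.48  1.12  0.82 -0.13  2.15  2.99] 0.13
160 50 [-0.49  0.89  1.08 -0.1   1.87  3.  ] 0.12
160 65 [-0.51  0.67  1.33 -0.07  1.58  3.  ] 0.12
```

```bash
cat > path.py <<'E'
from kin import *
def check(p0,r0,p1,r1,q0,N):
    Sl=Slerp([0,1],R.concatenate([r0,r1]));q=np.array(q0);mx=0;out=[]
    for i in range(1,N+1):
        q1,c=ik(p0+(p1-p0)*i/N,Sl(i/N),q,F);mx=max(mx,np.abs(q1-q).max());q=q1;out.append(q)
        if c>1e-6: print("fail",i,c)
    o=np.array(out);print("min",o.min(0).round(2),"max",o.max(0).round(2),"maxstep",round(mx,3));return q
E
python3 - <<'E'
from path import *
p,r,o=pose()
for az in(40,55):
  for td in(25,30):
    a2=down(az,td);R2=frame(a2,Z);P2=np.array([.536,-.19,.17])-.038*a2
    print(az,td,"rot",(r.inv()*R2).magnitude()*57.3);q=check(p,r,P2,R2,o["q"],20)
    th=np.radians(td);T=np.array([.536,-.19,.007+.054*np.sin(th)])-.038*a2
    print(ik(T,R2,q,F)[0].round(2))
    Rm=frame(down(az,70),down(az,70)*0+[ -np.cos(np.radians(az)),-np.sin(np.radians(az)),0])
# via: full roll first at az -67 tilt 65
    v=down(-67,70);Rv=frame(v,Z);q=check(p,r,p+[0.02,.03,.03],Rv,o["q"],10);check(p+[0.02,.03,.03],Rv,P2,R2,q,20)
E
```

```text
40 25 rot 91.24146092088354
min [-1.17 -0.14  1.95 -0.65  0.38 -2.35] max [-0.55  0.35  2.24  1.11  1.48  0.43] maxstep 0.345
[-1.17  0.67  1.9   1.09  1.35 -2.59]
min [-0.55  0.04  1.81 -0.68  0.67  0.57] max [-0.51  0.07  2.01 -0.24  0.98  0.72] maxstep 0.065
min [-1.17 -0.13  1.87 -0.19  0.65 -2.35] max [-0.57  0.35  2.19  1.12  1.48  0.61] maxstep 0.243
40 30 rot 89.10036058425597
min [-1.14 -0.14  1.95 -0.65  0.4  -2.28] max [-0.54  0.3   2.22  1.04  1.43  0.43] maxstep 0.315
[-1.14  0.6   1.92  1.05  1.29 -2.52]
min [-0.55  0.04  1.81 -0.68  0.67  0.57] max [-0.51  0.07  2.01 -0.24  0.98  0.72] maxstep 0.065
min [-1.14 -0.13  1.86 -0.19  0.68 -2.28] max [-0.57  0.3   2.16  1.05  1.43  0.61] maxstep 0.227
55 25 rot 104.82583122549649
min [-1.14 -0.12  1.74 -0.63  0.4  -2.37] max [-0.55  0.49  2.2   1.01  1.65  0.39] maxstep 0.36
[-1.11  0.76  1.7   0.93  1.51 -2.55]
min [-0.55  0.04  1.81 -0.68  0.67  0.57] max [-0.51  0.07  2.01 -0.24  0.98  0.72] maxstep 0.065
min [-1.14 -0.1   1.74 -0.18  0.71 -2.37] max [-0.58  0.49  2.12  1.03  1.65  0.58] maxstep 0.251
55 30 rot 102.92549423924709
min [-1.11 -0.12  1.75 -0.63  0.42 -2.33] max [-0.55  0.44  2.18  0.95  1.6   0.39] maxstep 0.335
[-1.08  0.69  1.73  0.89  1.45 -2.51]
min [-0.55  0.04  1.81 -0.68  0.67  0.57] max [-0.51  0.07  2.01 -0.24  0.98  0.72] maxstep 0.065
min [-1.11 -0.1   1.75 -0.18  0.73 -2.33] max [-0.58  0.44  2.1   0.96  1.6   0.58] maxstep 0.238
```

```bash
python3 - <<'E'
from path import *
p,r,o=pose()
a2=down(50,27);R2=frame(a2,Z);P2=np.array([.536,-.19,.16])-.038*a2
check(p,r,P2,R2,o["q"],28);print(P2-p)
rows(p,r,P2,R2,27,-1)
E
```

```text
min [-1.14 -0.12  1.82 -0.67  0.39 -2.36] max [-0.54  0.44  2.21  1.03  1.56  0.46] maxstep 0.251
[ 0.01037321  0.06967567 -0.01414877]
[ [-0.001, -0.0009, -0.0023, -1.7, 2.92, 1.47, -1], [-0.0009, -0.0008, -0.0024, -1.7, 2.92, 1.47, -1], [-0.0008, -0.0007, -0.0024, -1.7, 2.92, 1.47, -1], [-0.0007, -0.0006, -0.0025, -1.7, 2.92, 1.47, -1], [-0.0006, -0.0005, -0.0025, -1.7, 2.92, 1.47, -1], [-0.0005, -0.0004, -0.0026, -1.7, 2.92, 1.47, -1], [-0.0004, -0.0003, -0.0026, -1.7, 2.92, 1.47, -1], [-0.0002, -0.0003, -0.0026, -1.7, 2.92, 1.47, -1], [-0.0001, -0.0002, -0.0027, -1.7, 2.92, 1.47, -1], [0.0, -0.0001, -0.0027, -1.7, 2.92, 1.47, -1], [0.0002, -0.0, -0.0027, -1.7, 2.92, 1.47, -1], [0.0003, 0.0001, -0.0026, -1.7, 2.92, 1.47, -1], [0.0004, 0.0001, -0.0026, -1.7, 2.92, 1.47, -1], [0.0006, 0.0002, -0.0026, -1.7, 2.92, 1.47, -1], [0.0007, 0.0003, -0.0026, -1.7, 2.92, 1.47, -1], [0.0008, 0.0003, -0.0025, -1.7, 2.92, 1.47, -1], [0.001, 0.0004, -0.0025, -1.7, 2.92, 1.47, -1], [0.0011, 0.0004, -0.0024, -1.7, 2.92, 1.47, -1], [0.0012, 0.0004, -0.0023, -1.7, 2.92, 1.47, -1], [0.0014, 0.0005, -0.0022, -1.7, 2.92, 1.47, -1], [0.0015, 0.0005, -0.0021, -1.7, 2.92, 1.47, -1], [0.0016, 0.0005, -0.0021, -1.7, 2.92, 1.47, -1], [0.0017, 0.0005, -0.002, -1.7, 2.92, 1.47, -1], [0.0018, 0.0006, -0.0018, -1.7, 2.92, 1.47, -1], [0.0019, 0.0006, -0.0017, -1.7, 2.92, 1.47, -1], [0.002, 0.0006, -0.0016, -1.7, 2.92, 1.47, -1], [0.0021, 0.0006, -0.0015, -1.7, 2.92, 1.47, -1] ]
```

Emit:
drive_tool:
  increments:
    - [0,0,-0.0024,-1.7,2.92,1.47,-1]
    - [0,0,-0.0024,-1.7,2.92,1.47,-1]
    - [0,0,-0.0024,-1.7,2.92,1.47,-1]
    - [0,0,-0.0024,-1.7,2.92,1.47,-1]
    - [0,0,-0.0024,-1.7,2.92,1.47,-1]
    - [0,0,-0.0024,-1.7,2.92,1.47,-1]
    - [0,0,-0.0024,-1.7,2.92,1.47,-1]
    - [0,0,-0.0024,-1.7,2.92,1.47,-1]
    - [0,0,-0.0024,-1.7,2.92,1.47,-1]
    - [0,0,-0.0024,-1.7,2.92,1.47,-1]

```text
time_s: 16.68
eef_pos: [0.5128, -0.2656, 0.185]
eef_rot: [0.67, 0.605, 0.242, -0.356]
wrist_force: [0.3, 0.1, -1.3]
opening: 0.078
```

Emit:
drive_tool:
  increments:
    - [0,0,-0.0024,-1.7,2.92,1.47,-1]
    - [0,0,-0.0024,-1.7,2.92,1.47,-1]
    - [0,0,-0.0024,-1.7,2.92,1.47,-1]
    - [0,0,-0.0024,-1.7,2.92,1.47,-1]
    - [0,0,-0.0024,-1.7,2.92,1.47,-1]
    - [0,0,-0.0024,-1.7,2.92,1.47,-1]
    - [0.001,0,-0.0024,-1.7,2.92,1.47,-1]
    - [0.001,0,-0.0024,-1.7,2.92,1.47,-1]
    - [0.001,0,-0.0024,-1.7,2.92,1.47,-1]
    - [0.001,0,-0.0024,-1.7,2.92,1.47,-1]

```text
time_s: 17.92
eef_pos: [0.5121, -0.2418, 0.18]
eef_rot: [0.708, 0.596, 0.373, -0.067]
wrist_force: [0.6, -0.5, -1.0]
opening: 0.085
```

```bash
python3 - <<'E'
from path import *
p,r,o=pose();print(p,o["q"].round(2),o["opening"])
a2=down(50,27);R2=frame(a2,Z);P2=np.array([.536,-.19,.14])-.038*a2
check(p,r,P2,R2,o["q"],8);print(P2-p)
rows(p,r,P2,R2,8,-1)
E
```

```text
[ 0.51205478 -0.24179956  0.18004858] [-1.14  0.18  2.03  1.01  1.21 -2.13] 0.08507497757933018
min [-1.14  0.22  1.82  0.95  1.26 -2.39] max [-1.12  0.48  2.01  1.01  1.54 -2.17] maxstep 0.044
[ 0.00218156  0.02586264 -0.02279694]
[ [0.0031, -0.0012, -0.0028, -1.49, 2.52, 1.3, -1], [0.0032, -0.0012, -0.0027, -1.49, 2.52, 1.3, -1], [0.0032, -0.0012, -0.0026, -1.49, 2.52, 1.3, -1], [0.0033, -0.0012, -0.0025, -1.49, 2.52, 1.3, -1], [0.0034, -0.0012, -0.0024, -1.49, 2.52, 1.3, -1], [0.0035, -0.0013, -0.0022, -1.49, 2.52, 1.3, -1], [0.0035, -0.0013, -0.0021, -1.49, 2.52, 1.3, -1], [0.0036, -0.0013, -0.002, -1.49, 2.52, 1.3, -1] ]
```

Emit:
drive_tool:
  increments:
    - [0.0042,-0.0015,-0.0035,-2,3.36,1.73,-1]
    - [0.0045,-0.0016,-0.0033,-2,3.36,1.73,-1]
    - [0.0045,-0.0016,-0.0033,-2,3.36,1.73,-1]
    - [0.0045,-0.0017,-0.003,-2,3.36,1.73,-1]
    - [0.0047,-0.0017,-0.0028,-2,3.36,1.73,-1]
    - [0.0048,-0.0017,-0.0026,-2,3.36,1.73,-1]
    - [0,0,0,0,0,0,-1]

```text
time_s: 18.8
eef_pos: [0.5154, -0.2164, 0.1561]
eef_rot: [0.693, 0.554, 0.44, 0.14]
wrist_force: [0.0, -0.0, -1.2]
opening: 0.082
```

```bash
python3 - <<'E'
from path import *
p,r,o=pose();print(p,o["q"].round(2),o["opening"],r.as_matrix().round(3))
s=shot("side",13);crop(s,"s13",200,170,400,320,4)
t=shot("top",13);crop(t,"t13",240,80,440,230,4)
E
```

```text
[ 0.51543659 -0.21642263  0.15611848] [-1.12  0.48  1.81  0.95  1.54 -2.39] 0.08192652009776087 [[ 0.573  0.294  0.765]
 [ 0.682  0.348 -0.644]
 [-0.455  0.89  -0.001]]
```

View pics/s13.png

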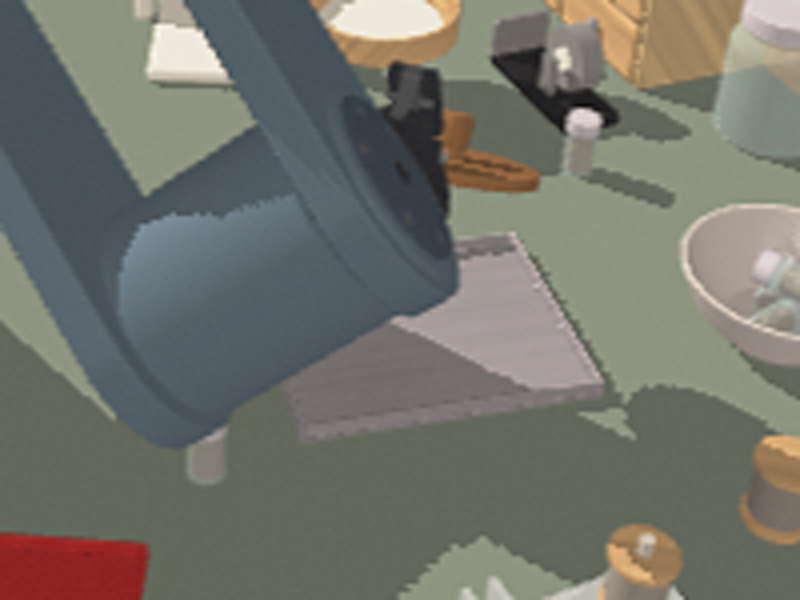

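View pics/t13.png

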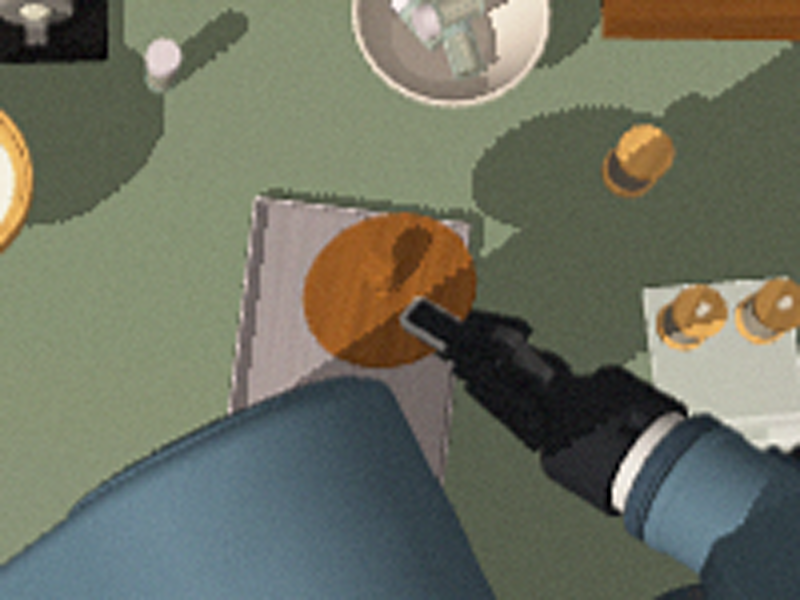

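Emit:
drive_tool:
  increments:
    - [0.009,-0.018,0,0,0,0,-1]
    - [0.009,-0.018,0,0,0,0,-1]
    - [0.009,-0.018,0,0,0,0,-1]
    - [0.009,-0.018,0,0,0,0,-1]
    - [0.0065,-0.013,0,0,0,0,-1]
    - [0,0,0,0,0,0,-1]

```text
time_s: 19.65
eef_pos: [0.5144, -0.216, 0.0612]
eef_rot: [0.692, 0.554, 0.44, 0.14]
wrist_force: [0.2, 0.9, -0.3]
opening: 0.084
```

```bash
python3 - <<'E'
from path import *
p,r,o=pose();print(p,o["q"].round(2),o["opening"],o["wrist_force"])
print("edge z",(p+.092*r.as_matrix()[:,0])[2]-.0035)
s=shot("side",14);crop(s,"s14",200,170,400,320,4)
t=shot("top",14);crop(t,"t14",240,80,440,230,4)
E
```

```text
[ 0.5143603  -0.2159854   0.06121818] [-1.12  0.68  1.79  0.96  1.45 -2.52] 0.0842953208979439 [ 0.21036038  0.90321088 -0.2916114 ]
edge z 0.01596059850873913
```

View pics/s14.png

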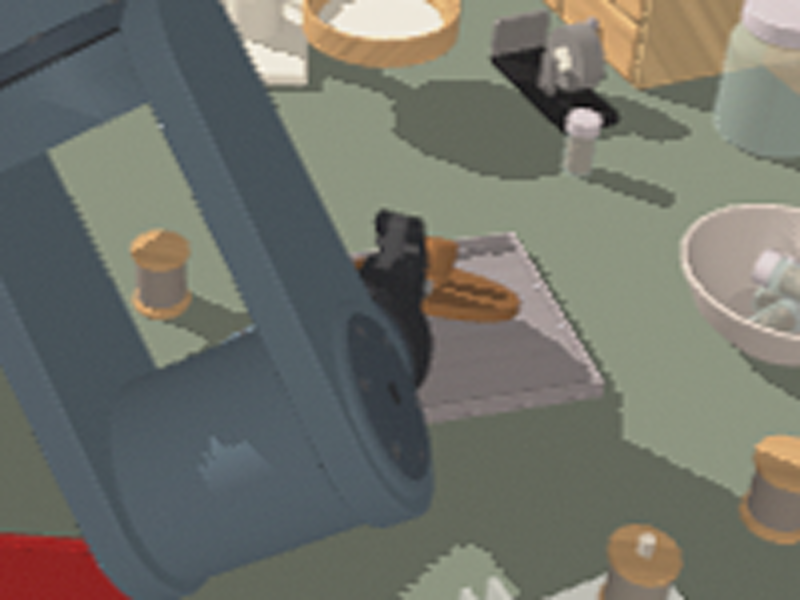

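View pics/t14.png

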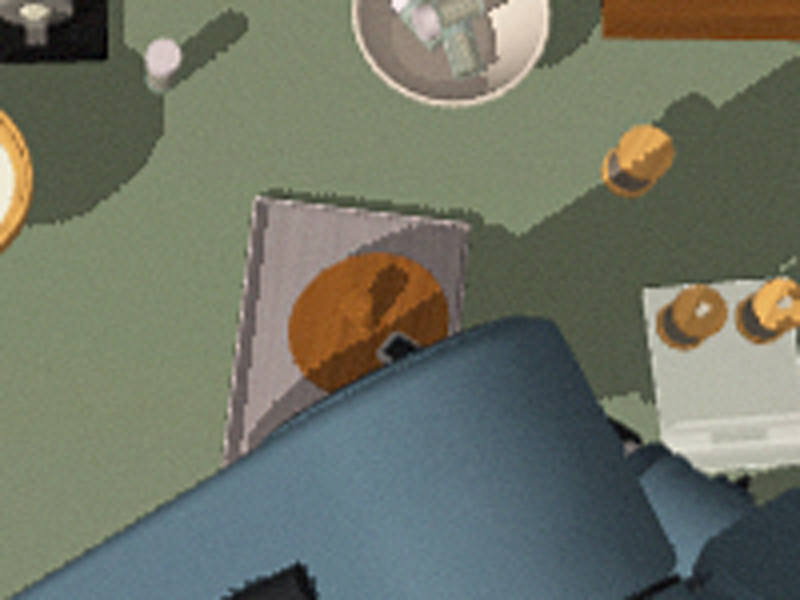

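Emit:
drive_tool:
  increments:
    - [0.005,-0.01,0,0,0,0,-1]
    - [0,0,0,0,0,0,-0.8]
    - [0,0,0,0,0,0,-0.6]
    - [0,0,0,0,0,0,-0.4]
    - [0,0,0,0,0,0,-0.1]
    - [0,0,0,0,0,0,0.2]
    - [0,0,0,0,0,0,0.5]
    - [0,0,0,0,0,0,0.5]

```text
time_s: 20.75
eef_pos: [0.5145, -0.2163, 0.0505]
eef_rot: [0.693, 0.554, 0.44, 0.141]
wrist_force: [-1.1, 0.6, 0.1]
opening: 0.747
```

```bash
python3 - <<'E'
from path import *
p,r,o=pose();print(p,o["q"].round(2),o["opening"],o["wrist_force"])
s=shot("side",15);crop(s,"s15",200,170,400,320,4)
t=shot("top",15);crop(t,"t15",240,80,440,230,4)
E
```

```text
[ 0.51454312 -0.21632419  0.05046547] [-1.12  0.7   1.78  0.96  1.44 -2.54] 0.7470714935503697 [-1.08877835  0.62729447  0.05631519]
```

View pics/s15.png

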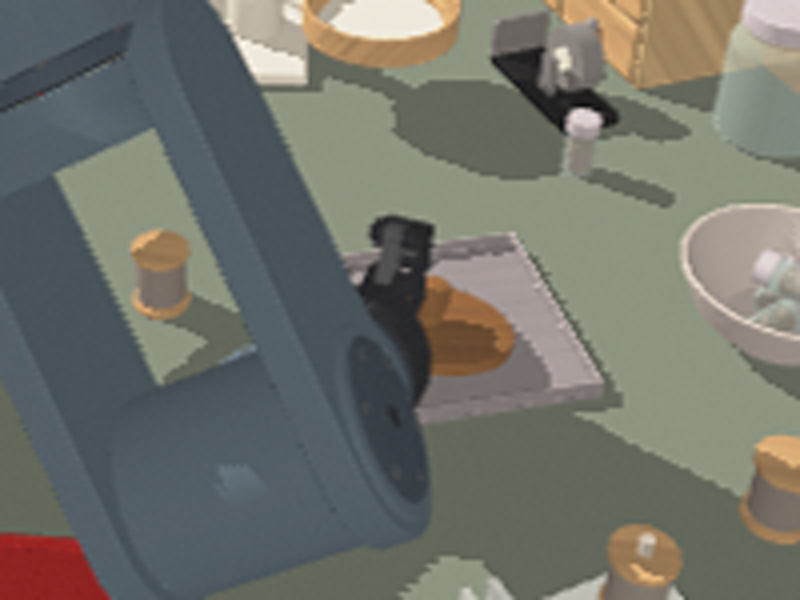

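View pics/t15.png

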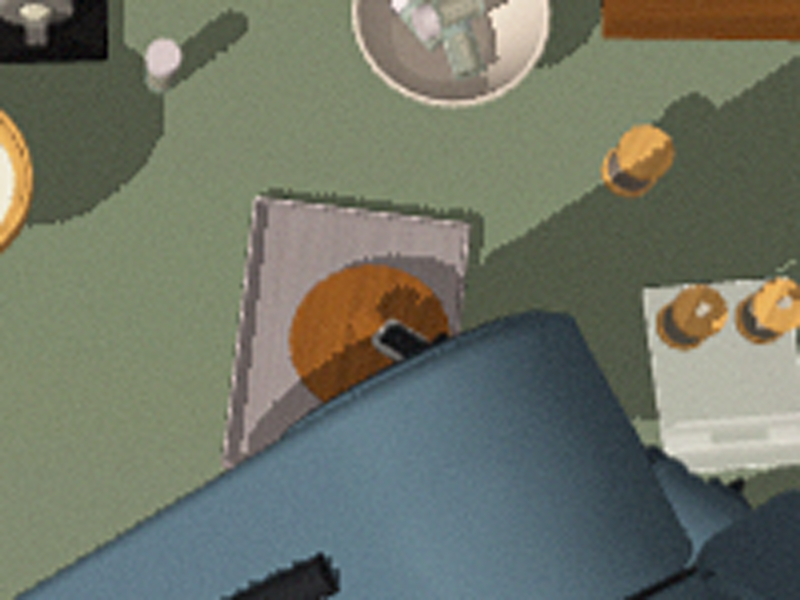

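```bash
python3 - <<'E'
from path import *
p,r,o=pose();M=r.as_matrix()
q=check(p,r,p-.1*M[:,0],r,o["q"],5);p2=p-.1*M[:,0]
Rd=frame([0,0,-1.],[np.cos(.3),np.sin(.3),0])
for az in(-60,-30,0,20,50,90):
    Rd=frame([0,0,-1.],[np.cos(np.radians(az)),np.sin(np.radians(az)),0])
    P3=np.array([.53,-.19,.2])
    print(az,(r.inv()*Rd).magnitude()*57.3);check(p2+[0,0,.08],r,P3,Rd,q,20)
    P4=np.array([.625,.087,.2]);print(ik(P4,Rd,[0,.3,1.5,0,1.3,-az/57.3],F)[0].round(2))
E
```

```text
min [-1.26  0.64  1.74  0.85  1.46 -2.53] max [-1.15  0.68  1.77  0.94  1.57 -2.51] maxstep 0.03
-60 121.37347946563162
min [-1.26 -0.01  1.68 -0.    0.99 -2.32] max [-0.55  0.43  2.03  0.89  1.6   0.49] maxstep 0.204
[-0.05  0.34  1.5   0.    1.3   1.  ]
-30 98.37570546981783
min [-1.25  0.04  1.68 -0.    1.08 -2.33] max [-0.55  0.44  1.96  0.86  1.61 -0.03] maxstep 0.202
[-0.05  0.34  1.5   0.    1.3   0.47]
0 78.74651569725192
min [-1.25  0.09  1.68 -0.    1.15 -2.35] max [-0.55  0.44  1.9   0.85  1.61 -0.55] maxstep 0.198
[-0.05  0.34  1.5   0.    1.3  -0.05]
20 69.07616615946819
min [-1.25  0.12  1.68 -0.    1.19 -2.36] max [-0.55  0.44  1.86  0.84  1.62 -0.9 ] maxstep 0.195
[-0.05  0.34  1.5   0.    1.3  -0.4 ]
50 63.00502962625655
min [-1.24  0.16  1.68  0.    1.25 -2.38] max [-0.55  0.45  1.81  0.84  1.63 -1.43] maxstep 0.189
[-0.05  0.34  1.5   0.    1.3  -0.92]
90 73.56015813784819
min [-1.24  0.19  1.68 -0.    1.27 -2.41] max [-0.55  0.46  1.75  0.83  1.64 -2.13] maxstep 0.178
[-0.05  0.34  1.5   0.    1.3  -1.62]
```

Emit:
drive_tool:
  increments:
    - [-0.015,0,0,0,0,0,0.5]
    - [-0.015,0,0,0,0,0,0.5]
    - [-0.015,0,0,0,0,0,0.5]
    - [-0.015,0,0,0,0,0,0.5]
    - [-0.02,0,0,0,0,0,0.5]
    - [-0.02,0,0,0,0,0,0.5]

```text
time_s: 21.6
eef_pos: [0.4564, -0.2857, 0.0966]
eef_rot: [0.693, 0.554, 0.44, 0.14]
wrist_force: [0.5, 0.3, -1.5]
opening: 0.75
```

Emit:
drive_tool:
  increments:
    - [-0.009,0.018,0,0,0,0,0.2]
    - [-0.009,0.018,0,0,0,0,0.2]
    - [-0.009,0.018,0,0,0,0,0.2]
    - [-0.009,0.018,0,0,0,0,0.2]
    - [-0.009,0.018,0,0,0,0,0.2]

```text
time_s: 22.22
eef_pos: [0.4576, -0.2844, 0.1977]
eef_rot: [0.693, 0.554, 0.44, 0.14]
wrist_force: [-0.0, 0.9, -0.4]
opening: 0.604
```

```bash
python3 - <<'E'
from path import *
p,r,o=pose()
s=shot("side",16);crop(s,"s16",200,170,400,320,4)
t=shot("top",16);crop(t,"t16",240,80,440,230,4)
Rd=frame([0,0,-1.],[np.cos(np.radians(50)),np.sin(np.radians(50)),0])
print(p,(r.inv()*Rd).as_rotvec(degrees=True),r.inv().apply(np.array([.53,-.19,.2])-p))
rows(p,r,np.array([.53,-.19,.2]),Rd,10,.2)
E
```

```text
[ 0.45758775 -0.28439163  0.1977157 ] [-9.89118792e-02 -1.63317183e-02 -6.29893404e+01] [ 0.10484882  0.0560052  -0.00535471]
[ [0.0105, 0.0056, -0.0005, -0.01, -0.0, -6.3, 0.2], [0.0098, 0.0067, -0.0005, -0.01, -0.0, -6.3, 0.2], [0.009, 0.0078, -0.0005, -0.01, -0.0, -6.3, 0.2], [0.0081, 0.0087, -0.0005, -0.01, -0.0, -6.3, 0.2], [0.0071, 0.0095, -0.0005, -0.01, -0.0, -6.3, 0.2], [0.006, 0.0103, -0.0005, -0.01, -0.0, -6.3, 0.2], [0.0049, 0.0109, -0.0005, -0.01, -0.0, -6.3, 0.2], [0.0036, 0.0113, -0.0005, -0.01, -0.0, -6.3, 0.2], [0.0024, 0.0116, -0.0005, -0.01, -0.0, -6.3, 0.2], [0.0011, 0.0118, -0.0005, -0.01, -0.0, -6.3, 0.2] ]
```

View pics/s16.png

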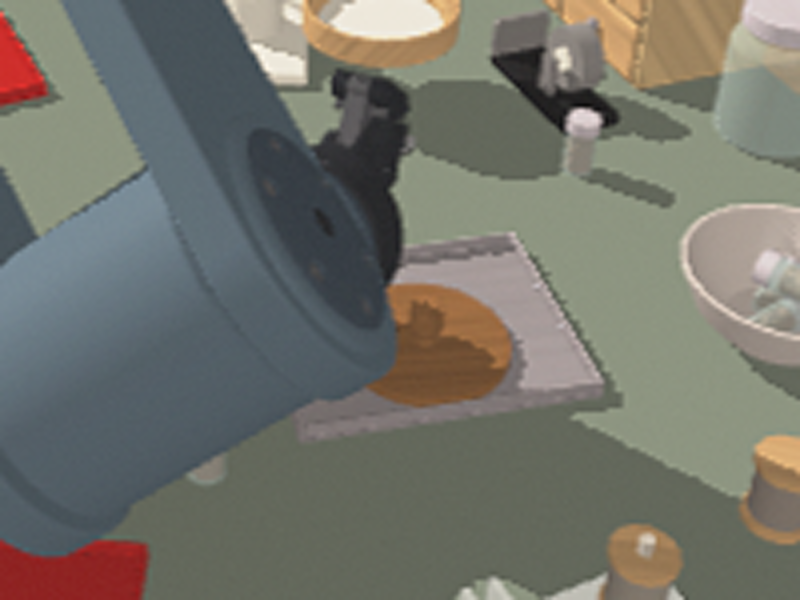

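View pics/t16.png

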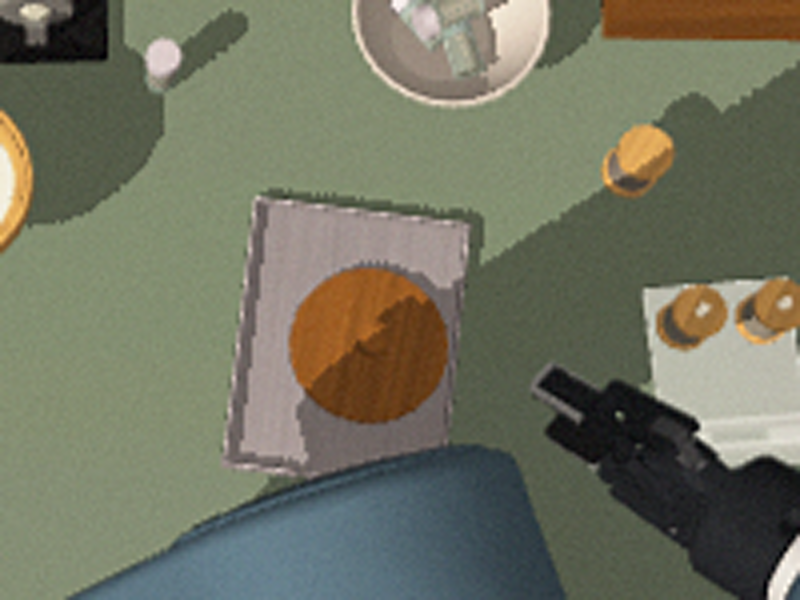

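```bash
cat >> h.py <<'E'
def disc(k,z,box):
    t=load("top",k);hsv=cv2.cvtColor(t["img"],cv2.COLOR_RGB2HSV)
    m=np.zeros((384,512),bool);m[box[1]:box[3],box[0]:box[2]]=1
    m&=(hsv[...,1]>120)&(hsv[...,0]<20)
    v,u=np.nonzero(m);e=cv2.fitEllipse(cv2.convexHull(np.stack([u,v],1).astype(np.float32)))
    P=pts(t)[m];A=np.c_[P[:,:2]-P[:,:2].mean(0),np.ones(len(P))]
    c=np.linalg.lstsq(A,P[:,2],rcond=None)[0];k2=abs(P[:,2]-A@c)<.006;c=np.linalg.lstsq(A[k2],P[k2,2],rcond=None)[0]
    print("disc",ray(t,*e[0],z).round(4),e,"plane slope,z",c.round(4));return ray(t,*e[0],z)
E
python3 -c "
from h import *
disc(16,.011,(305,140,360,190))"
```

```text
disc [ 0.5333 -0.2034  0.011 ] ((331.7130432128906, 165.9685821533203), (38.1078987121582, 39.23955535888672), 109.52384185791016) plane slope,z [-0.9472  0.6141  0.0179]
```

Emit:
drive_tool:
  increments:
    - [0.0105,0.0055,-0.0005,0,0,-6.3,0.2]
    - [0.01,0.0065,-0.0005,0,0,-6.3,0.2]
    - [0.009,0.008,-0.0005,0,0,-6.3,0.2]
    - [0.008,0.0085,-0.0005,0,0,-6.3,0.2]
    - [0.007,0.0095,-0.0005,0,0,-6.3,0.2]
    - [0.006,0.0105,-0.0005,0,0,-6.3,0.2]
    - [0.005,0.011,-0.0005,0,0,-6.3,0.2]
    - [0.0035,0.0115,-0.0005,0,0,-6.3,0.2]
    - [0.0025,0.0115,-0.0005,0,0,-6.3,0.2]
    - [0.001,0.012,-0.0005,0,0,-6.3,0.2]

```text
time_s: 23.58
eef_pos: [0.5308, -0.1892, 0.1986]
eef_rot: [0.664, 0.241, 0.665, -0.243]
wrist_force: [-0.4, 0.5, 0.0]
opening: 0.603
```

```bash
python3 - <<'E'
from path import *
p,r,o=pose()
s=shot("side",17);crop(s,"s17",240,170,400,290,5)
t=load("top",16);P=pts(t)
m=np.zeros((384,512),bool);m[142:190,308:356]=1
hsv=cv2.cvtColor(t["img"],cv2.COLOR_RGB2HSV);m&=(hsv[...,1]>120)&(hsv[...,0]<20)
Q=P[m];print(np.percentile(Q[:,2],[2,25,50,75,98]).round(4));K=Q[Q[:,2]>.027];print("knob",len(K),K.mean(0).round(4),K.min(0).round(3),K.max(0).round(3))
D=Q[Q[:,2]<.02];A=np.c_[D[:,:2]-[.533,-.203],np.ones(len(D))];print(np.linalg.lstsq(A,D[:,2],rcond=None)[0].round(4),D.min(0),D.max(0))
for q in([.533,-.203,.037],[.533,-.203,.011]):print(proj(s,q))
P=pts(s);m=(abs(P[...,0]-.533)<.06)&(abs(P[...,1]+.203)<.06)&(P[...,2]>.027)&(P[...,2]<.06);K=P[m];print("side knob",len(K),K.mean(0).round(4),K.min(0).round(3),K.max(0).round(3))
E
```

```text
[0.0068 0.0104 0.0122 0.0142 0.0388]
knob 62 [ 0.5103 -0.188   0.1412] [ 0.248 -0.213  0.028] [ 0.544 -0.02   1.326]
[0.0007 0.0001 0.012 ] [ 0.48028708 -0.25665894  0.00215172] [ 0.58716021 -0.14974433  0.01957571]
(np.float64(305.9389077887528), np.float64(246.59613737819043))
(np.float64(305.16632441032607), np.float64(254.49392959407567))
side knob 66 [ 0.5338 -0.2064  0.0357] [ 0.524 -0.216  0.028] [ 0.546 -0.194  0.04 ]
```

View pics/s17.png

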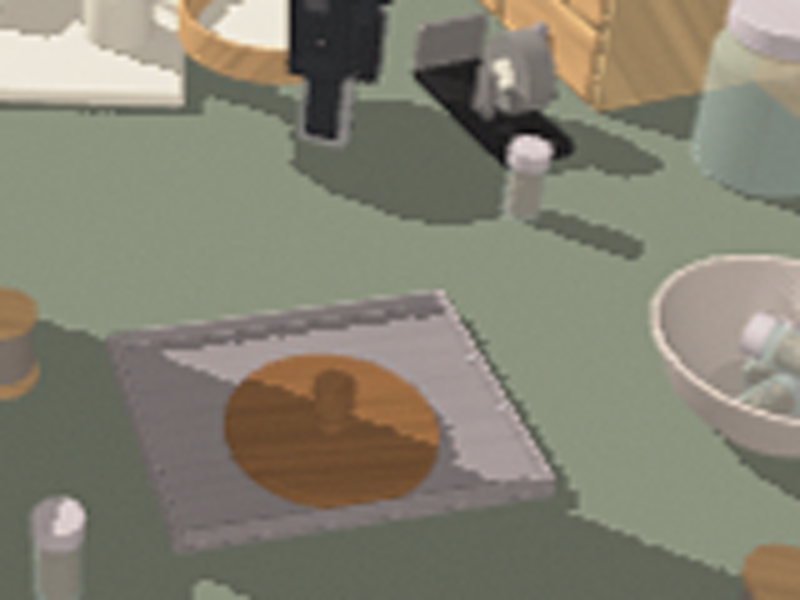

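Emit:
drive_tool:
  increments:
    - [0.03,-0.009,0.011,0,0,0,0.1]
    - [0.05,0,0,0,0,0,0]
    - [0.05,0,0,0,0,0,0]
    - [0.03,0,0,0,0,0,0]
    - [0.012,0,0,0,0,0,0]
    - [0,0,0,0,0,0,0]

```text
time_s: 24.38
eef_pos: [0.5328, -0.2033, 0.0263]
eef_rot: [0.663, 0.243, 0.665, -0.242]
wrist_force: [-0.2, -0.5, 0.6]
opening: 0.503
```

```bash
python3 - <<'E'
from path import *
p,r,o=pose();print(p,r.as_matrix().round(3),o["wrist_force"])
s=shot("side",18);crop(s,"s18",240,170,400,290,5)
E
```

```text
[ 0.53281662 -0.20328513  0.02625655] [[-0.002  0.644  0.765]
 [ 0.002  0.765 -0.644]
 [-1.    -0.    -0.003]] [-0.15340738 -0.4812632   0.56653321]
```

View pics/s18.png

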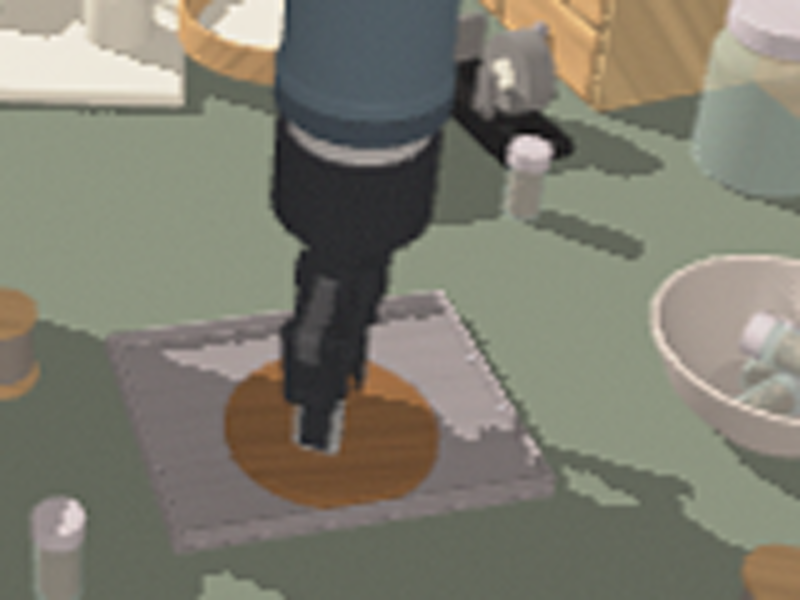

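Emit:
drive_tool:
  increments:
    - [-0.002,0,0,0,0,0,-0.2]
    - [0,0,0,0,0,0,-1]
    - [0,0,0,0,0,0,-1]
    - [0,0,0,0,0,0,-1]
    - [0,0,0,0,0,0,-1]

```text
time_s: 25.05
eef_pos: [0.5345, -0.2042, 0.0308]
eef_rot: [0.665, 0.242, 0.664, -0.242]
wrist_force: [-0.9, 1.1, 6.1]
opening: 0.223
```

Emit:
drive_tool:
  increments:
    - [-0.01,0,0,0,0,0,-1]
    - [-0.04,0,0,0,0,0,-1]
    - [-0.05,0,0,0,0,0,-1]
    - [-0.05,0,0,0,0,0,-1]
    - [0,0,0,0,0,0,-1]

```text
time_s: 25.68
eef_pos: [0.5362, -0.2052, 0.1847]
eef_rot: [0.668, 0.241, 0.661, -0.243]
wrist_force: [0.1, -0.2, -0.9]
opening: 0.223
```

```bash
python3 - <<'E'
from path import *
p,r,o=pose();print(p,r.as_matrix().round(3),o["wrist_force"])
s=shot("side",19);crop(s,"s19",200,120,400,270,4)
t=shot("top",19);crop(t,"t19",200,80,360,200,5);hoop(19,(190,80,265,175))
disc(19,.16,(300,100,370,190))
E
```

```text
[ 0.53616697 -0.20516413  0.18474295] [[ 0.008  0.643  0.766]
 [-0.005  0.766 -0.643]
 [-1.     0.001  0.009]] [ 0.08305068 -0.21567322 -0.86812163]
hoop [0.6248 0.0873 0.083 ] (46.00209426879883, 46.391422271728516) lever 0.929
disc [ 0.5372 -0.2066  0.16  ] ((341.4676818847656, 151.55299377441406), (16.627248764038086, 44.290565490722656), 125.97859191894531) plane slope,z [-2.5095  1.8157  0.1783]
```

View pics/s19.png

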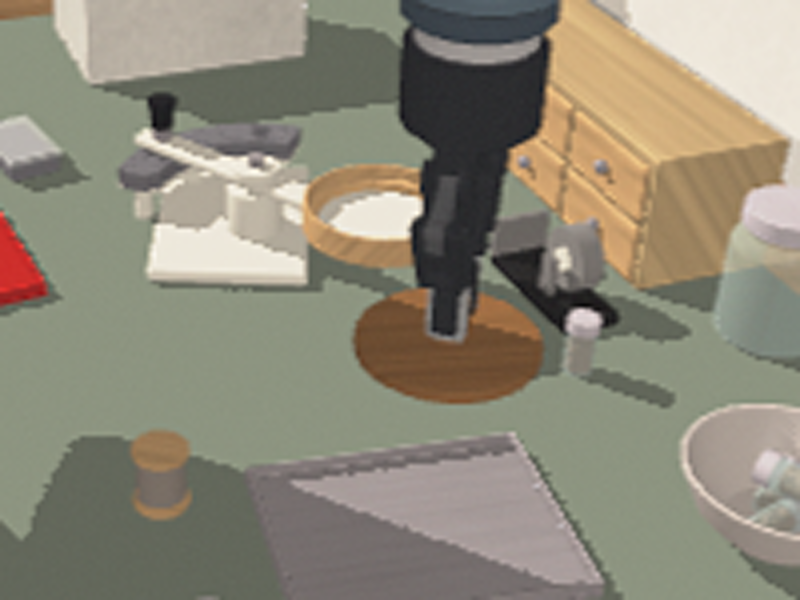

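View pics/t19.png

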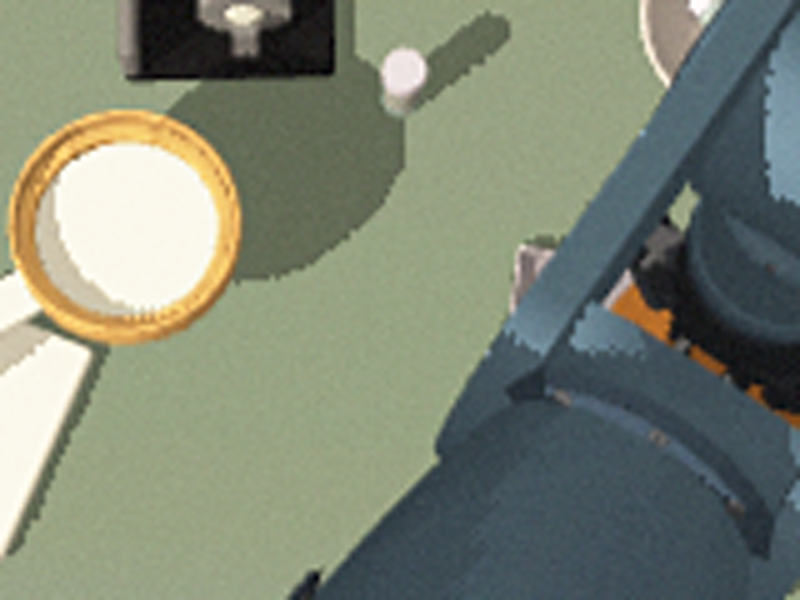

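Emit:
drive_tool:
  increments:
    - [0,0.025,-0.011,0,0,0,-1]
    - [0,0.035,-0.015,0,0,0,-1]
    - [0,0.035,-0.015,0,0,0,-1]
    - [0,0.035,-0.015,0,0,0,-1]
    - [0,0.035,-0.015,0,0,0,-1]
    - [0,0.035,-0.015,0,0,0,-1]
    - [0,0.035,-0.015,0,0.5,0,-1]
    - [0,0.026,-0.011,0,0,0,-1]
    - [0,0.02,-0.0082,0,0,0,-1]
    - [0,0,0,0,0,0,-1]

```text
time_s: 27.02
eef_pos: [0.6216, 0.0901, 0.1776]
eef_rot: [0.66, 0.242, 0.669, -0.241]
wrist_force: [0.6, -0.2, -1.1]
opening: 0.23
```

```bash
python3 - <<'E'
from path import *
p,r,o=pose();print(p,r.as_matrix().round(3),o["wrist_force"],o["q"].round(2))
s=shot("side",20);crop(s,"s20",200,80,360,200,5)
t=shot("top",20);crop(t,"t20",180,60,340,180,5)
d=np.array([.6248,.0873,0])-p;print(r.inv().apply(d))
E
```

```text
[0.62159962 0.09013085 0.1776306 ] [[-0.01   0.642  0.767]
 [ 0.006  0.767 -0.642]
 [-1.    -0.001 -0.012]] [ 0.59111528 -0.22361471 -1.06908004] [-0.05  0.36  1.52  0.01  1.27 -0.92]
[1.77568217e-01 1.32287144e-04 6.35578576e-03]
```

View pics/s20.png

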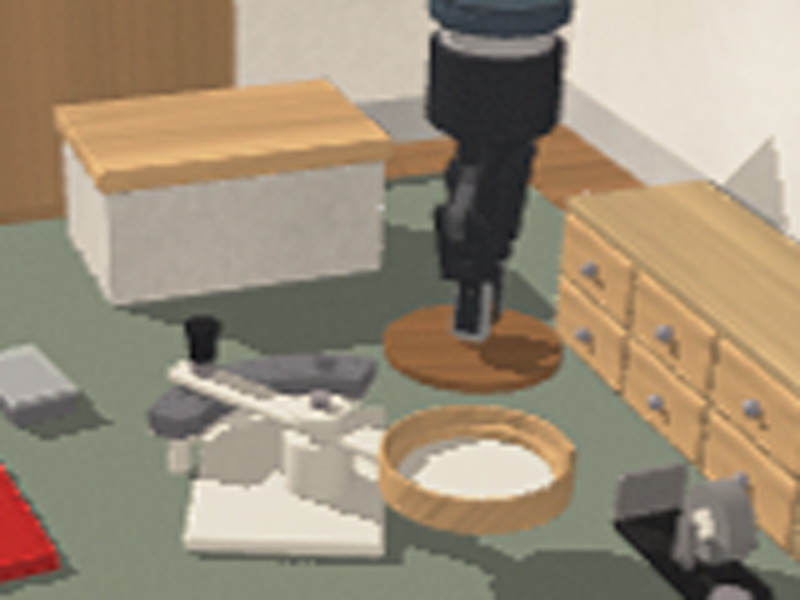

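View pics/t20.png

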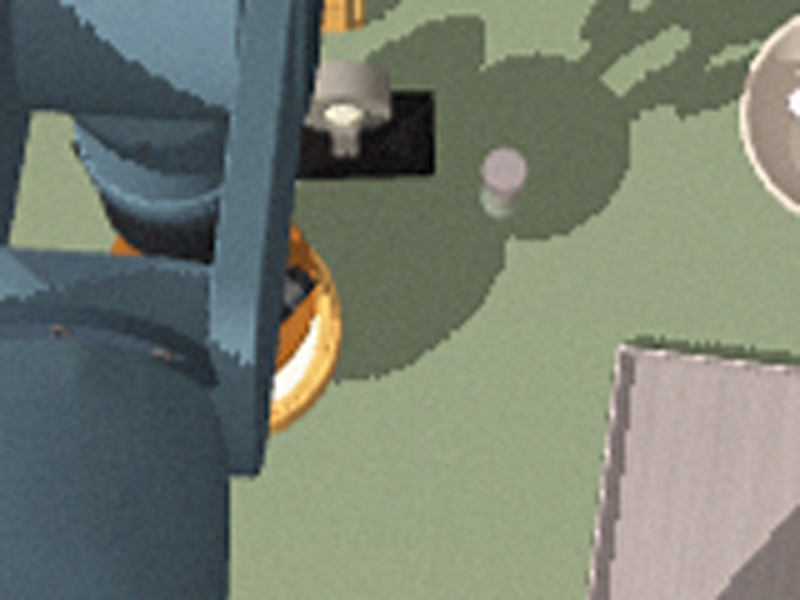

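Emit:
drive_tool:
  increments:
    - [0.02,0,0.0064,0,-0.5,0,-1]
    - [0.02,0,0,0,0,0,-1]
    - [0,0,0,0,0,0,-1]

```text
time_s: 27.5
eef_pos: [0.6249, 0.0843, 0.1363]
eef_rot: [0.662, 0.242, 0.666, -0.243]
wrist_force: [-0.5, -0.5, -0.6]
opening: 0.224
```

```bash
cat > sd.py <<'E'
from path import *
def sidefit(k,box):
    s=load("side",k);P=pts(s);hsv=cv2.cvtColor(s["img"],cv2.COLOR_RGB2HSV)
    m=np.zeros((384,512),bool);m[box[1]:box[3],box[0]:box[2]]=1
    m&=(hsv[...,1]>120)&(hsv[...,0]<14)
    Q=P[m];Q=Q[np.linalg.norm(Q-np.median(Q,0),axis=1)<.07]
    for _ in range(4):
        c=np.median(Q[:,:2],0);A=np.c_[Q[:,:2]-c,np.ones(len(Q))];x=np.linalg.lstsq(A,Q[:,2],rcond=None)[0];Q=Q[abs(Q[:,2]-A@x)<.006]
    print("n",len(Q),"slope",x.round(4),"c",c.round(4),"ext mid",((Q.min(0)+Q.max(0))/2).round(4),"ext",(Q.max(0)-Q.min(0)).round(4))
E
python3 - <<'E'
from sd import *
p,r,o=pose();print(p,r.as_matrix().round(3),o["wrist_force"])
s=shot("side",21);crop(s,"s21",200,80,360,200,5)
sidefit(20,(270,135,320,165));sidefit(21,(270,135,320,180))
E
```

```text
[0.62492798 0.08429107 0.13632568] [[-0.006  0.644  0.765]
 [ 0.001  0.765 -0.644]
 [-1.    -0.003 -0.005]] [-0.49992489 -0.45666658 -0.56195544]
n 138 slope [0.004  0.0208 0.1579] c [0.6145 0.0704] ext mid [0.6192 0.085  0.1574] ext [0.1006 0.0986 0.0087]
n 116 slope [0.0134 0.0233 0.1166] c [0.6287 0.0686] ext mid [0.6218 0.0818 0.1154] ext [0.1039 0.1035 0.0082]
```

View pics/s21.png

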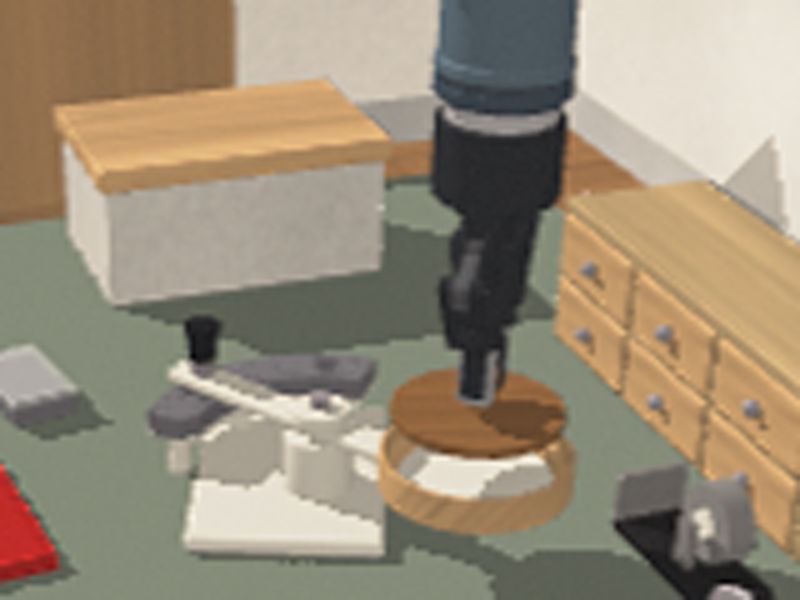

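```bash
python3 - <<'E'
from sd import *
for k in(7,8,9,20,21):
    s=load("side",k);P=pts(s);hsv=cv2.cvtColor(s["img"],cv2.COLOR_RGB2HSV)
    m=(abs(P[...,0]-.625)<.08)&(abs(P[...,1]-.087)<.08)&(P[...,2]>.079)&(P[...,2]<.087)&(hsv[...,1]>90)&(hsv[...,0]<24)
    Q=P[m]
    if len(Q)<20: print(k,len(Q));continue
    print(k,len(Q),((Q.min(0)+Q.max(0))/2).round(4),(Q.max(0)-Q.min(0)).round(4))
    f=lambda c:np.hypot(Q[:,0]-c[0],Q[:,1]-c[1])-c[2]
    print(least_squares(f,[.625,.087,.06],loss="soft_l1",f_scale=.002).x.round(4))
    s_=hsv
E
```

```text
7 140 [0.6265 0.0875 0.0829] [0.1212 0.1271 0.0076]
[0.6268 0.0865 0.0596]
8 23 [0.5774 0.1    0.0823] [0.0218 0.0663 0.0059]
[0.6258 0.0872 0.0582]
9 7
20 146 [0.6266 0.086  0.0825] [0.1206 0.1235 0.007 ]
[0.6269 0.0865 0.0596]
21 84 [0.6263 0.078  0.0824] [0.1202 0.1061 0.0063]
[0.627  0.0868 0.0592]
```

```bash
python3 - <<'E'
from sd import *
for k,zt,box in((20,.1576,(270,130,322,170)),(21,.1163,(270,140,322,175))):
    s=load("side",k);P=pts(s);hsv=cv2.cvtColor(s["img"],cv2.COLOR_RGB2HSV)
    m=np.zeros((384,512),np.uint8);m[box[1]:box[3],box[0]:box[2]]=1
    m&=((hsv[...,1]>110)&(hsv[...,0]<15)&(P[...,2]>zt-.014)).astype(np.uint8)
    m=cv2.morphologyEx(m,cv2.MORPH_OPEN,np.ones((2,2),np.uint8))
    n,l,st,_=cv2.connectedComponentsWithStats(m);j=1+st[1:,4].argmax();print(st[j])
    v,u=np.nonzero(l==j);h=cv2.convexHull(np.stack([u,v],1).astype(np.float32))[:,0]
    # upper part of hull lies on top face rim; use leftmost,right,up
    top=h[h[:,1]<st[j][1]+st[j][3]*.55]
    W=np.array([ray(s,a+0.0,b,zt)[:2] for a,b in top])
    f=lambda c:np.hypot(W[:,0]-c[0],W[:,1]-c[1])-.054
    x=least_squares(f,[.62,.085]);print(k,len(W),x.x.round(4),(x.fun*1e3).round(1))
    x0,x1=st[j][0],st[j][0]+st[j][2]-1
    print("u mid",(x0+x1)/2,"expected for hoop centre",proj(s,[.6268,.0865,zt]),"scale m/px",.108/(x1-x0+1))
E
```

```text
[278 142  35  17 418]
20 10 [0.6197 0.0815] [-1.9 -1.4 -1.   0.3  1.4 -0.1  0.1 -0.3 -1.  -2.5]
u mid 295.0 expected for hoop centre (np.float64(296.47330113151986), np.float64(148.48484215139644)) scale m/px 0.003085714285714286
[280 155  34  18 416]
21 9 [0.6218 0.0742] [-1.6 -1.  -0.4  1.3 -1.3  1.7  1.1 -2.1 -2.2]
u mid 296.5 expected for hoop centre (np.float64(295.65172323193246), np.float64(160.69410598356026)) scale m/px 0.003176470588235294
```

```bash
python3 - <<'E'
from sd import *
s=load("side",21)
a=np.linspace(0,2*np.pi,200)
for c in((.6256,.0861),(.624,.083),(.6218,.0818),(.6268,.0865)):
    U=np.array([proj(s,[c[0]+.054*np.cos(t),c[1]+.054*np.sin(t),z]) for t in a for z in(.1085,.1165)])
    print(c,U.min(0).round(1),U.max(0).round(1))
print("seen 280-313 , 155-172 (pixel centres; edges +-0.5)")
im=s["img"].copy()
for c,col in(((.6245,.0832,.1165),(255,255,0)),):
    pass
big=cv2.resize(im[130:200,260:340],None,fx=10,fy=8.5,interpolation=cv2.INTER_NEAREST)
cv2.imwrite("pics/z21.png",big[:,:,::-1])
E
```

```text
(0.6256, 0.0861) [277.6 152.8] [313.2 171.7]
(0.624, 0.083) [277.5 153.3] [313.1 172.3]
(0.6218, 0.0818) [276.9 153.6] [312.6 172.6]
(0.6268, 0.0865) [277.9 152.7] [313.5 171.6]
seen 280-313 , 155-172 (pixel centres; edges +-0.5)
```

View pics/z21.png

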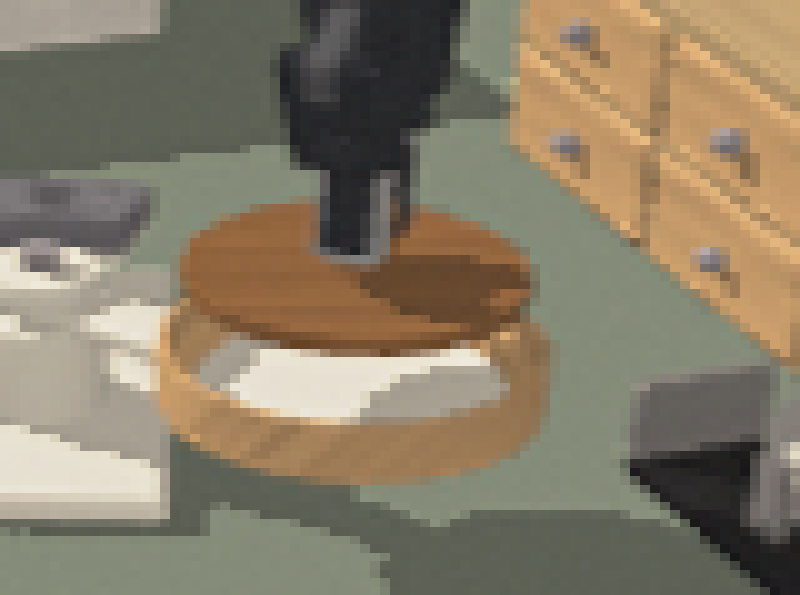

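Emit:
drive_tool:
  increments:
    - [0,0.0024,-0.001,0,0,0,-1]
    - [0.015,0,0,0,0,0,-1]
    - [0.01,0,0,0,0,0,-1]
    - [0,0,0,0,0,0,-1]

```text
time_s: 28.05
eef_pos: [0.6265, 0.0875, 0.1123]
eef_rot: [0.663, 0.242, 0.666, -0.242]
wrist_force: [0.7, 0.3, -1.6]
opening: 0.227
```

```bash
python3 - <<'E'
from sd import *
p,r,o=pose();print(p,r.as_matrix().round(3),o["wrist_force"])
s=shot("side",22)
big=cv2.resize(s["img"][130:200,260:340],None,fx=10,fy=8.5,interpolation=cv2.INTER_NEAREST)
cv2.imwrite("pics/z22.png",big[:,:,::-1])
E
```

```text
[0.62651087 0.08754885 0.11225707] [[-0.004  0.643  0.765]
 [ 0.001  0.765 -0.643]
 [-1.    -0.002 -0.004]] [ 0.6520465   0.28679658 -1.59007109]
```

View pics/z22.png

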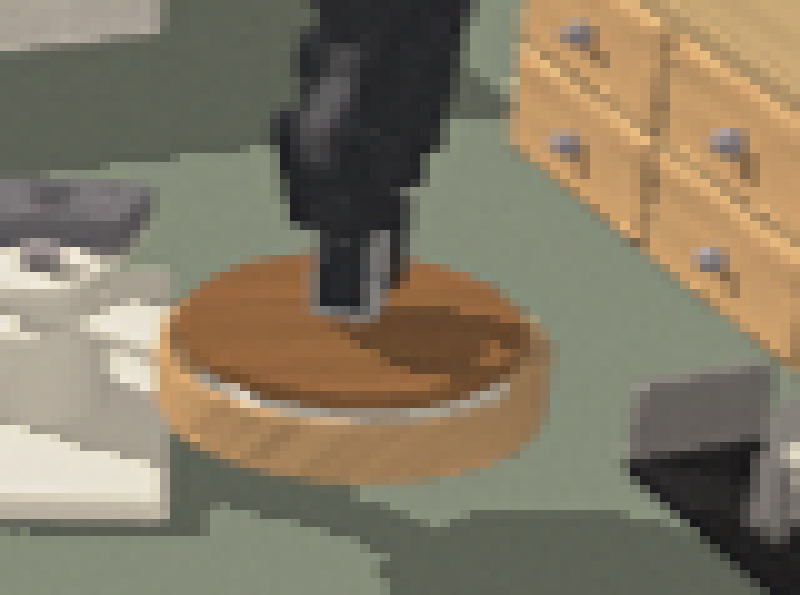

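Emit:
drive_tool:
  increments:
    - [0.004,-0.0015,0,0,0,0,-1]
    - [0.004,0,0,0,0,0,-1]
    - [0.003,0,0,0,0,0,-1]
    - [0,0,0,0,0,0,-1]

```text
time_s: 28.6
eef_pos: [0.6265, 0.0863, 0.1027]
eef_rot: [0.664, 0.242, 0.665, -0.242]
wrist_force: [-0.2, 1.0, -0.2]
opening: 0.228
```

```bash
python3 - <<'E'
from sd import *
p,r,o=pose();print(p,r.as_matrix().round(3),o["wrist_force"])
s=shot("side",23)
big=cv2.resize(s["img"][130:200,260:340],None,fx=10,fy=8.5,interpolation=cv2.INTER_NEAREST)
cv2.imwrite("pics/z23.png",big[:,:,::-1])
E
```

```text
[0.62648933 0.08629135 0.10266866] [[-0.001  0.644  0.765]
 [ 0.001  0.765 -0.644]
 [-1.    -0.    -0.002]] [-0.20139786  1.03784591 -0.23089844]
```

View pics/z23.png

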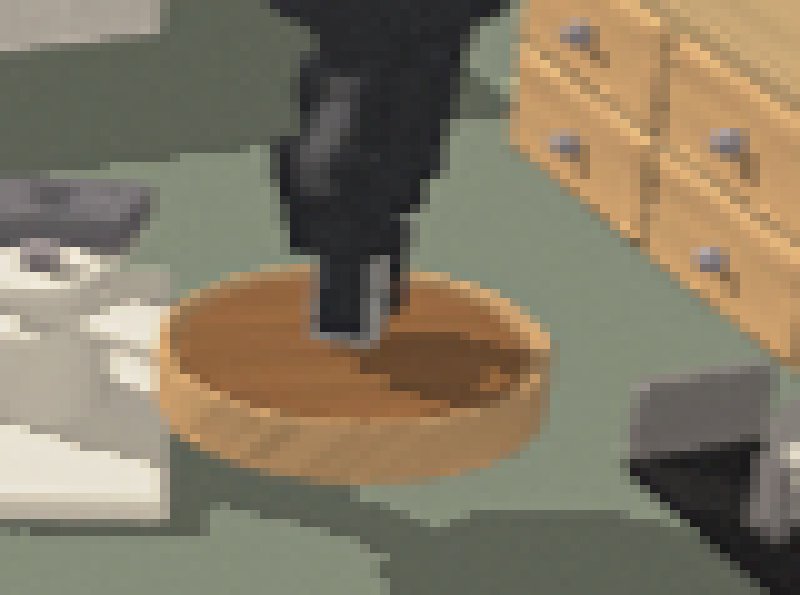

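Emit:
drive_tool:
  increments:
    - [0.002,0,0,0,0,0,-1]
    - [0,0,0,0,0,0,-1]
    - [0,0,0,0,0,0,-0.4]
    - [0,0,0,0,0,0,0]
    - [0,0,0,0,0,0,0.1]
    - [-0.015,0,0,0,0,0,0.1]
    - [-0.05,0,0,0,0,0,0.1]
    - [-0.05,0,0,0,0,0,0.1]

```text
time_s: 29.65
eef_pos: [0.6267, 0.0862, 0.2181]
eef_rot: [0.664, 0.242, 0.665, -0.242]
wrist_force: [0.8, -0.3, -0.0]
opening: 0.553
```

Emit:
drive_tool:
  increments:
    - [-0.02,-0.04,0.03,0,0,0,0.1]
    - [0,-0.05,0.04,0,0,0,0.1]
    - [0,-0.05,0.04,0,0,0,0.1]
    - [0,-0.05,0.04,0,0,0,0.1]
    - [0,-0.04,0.03,0,0,0,0.1]
    - [0,0,0,0,0,0,0.1]

```text
time_s: 30.4
eef_pos: [0.6162, -0.2053, 0.2369]
eef_rot: [0.664, 0.244, 0.664, -0.244]
wrist_force: [0.1, 0.4, 1.0]
opening: 0.55
```

```bash
python3 - <<'E'
from sd import *
p,r,o=pose();print(p,o["wrist_force"])
s=shot("side",24);t=shot("top",24)
a=cv2.resize(s["img"][110:200,200:340],(700,450),interpolation=cv2.INTER_NEAREST);cv2.imwrite("pics/z24.png",a[:,:,::-1])
crop(t,"t24",110,60,270,180,5)
crop(s,"full24",0,0,512,384,1.5)
c=hoop(24)
for cam in(s,t):
    P=pts(cam);m=(np.hypot(P[...,0]-.6255,P[...,1]-.0868)<.046)&(P[...,2]>.07)&(P[...,2]<.09);Q=P[m]
    A=np.c_[Q[:,:2]-[.6255,.0868],np.ones(len(Q))];print(len(Q),np.linalg.lstsq(A,Q[:,2],rcond=None)[0].round(4))
E
```

```text
[ 0.61624782 -0.20525056  0.23694186] [0.06262172 0.37670455 0.95319346]
hoop [0.625  0.0873 0.083 ] (45.5868034362793, 46.5102424621582) lever 0.93
298 [ 0.0031 -0.0013  0.0821]
862 [0.0026 0.0065 0.0821]
```

View pics/z24.png

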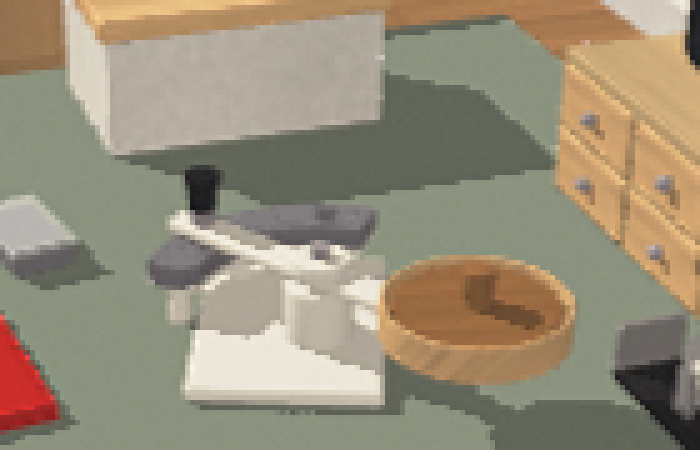

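View pics/t24.png

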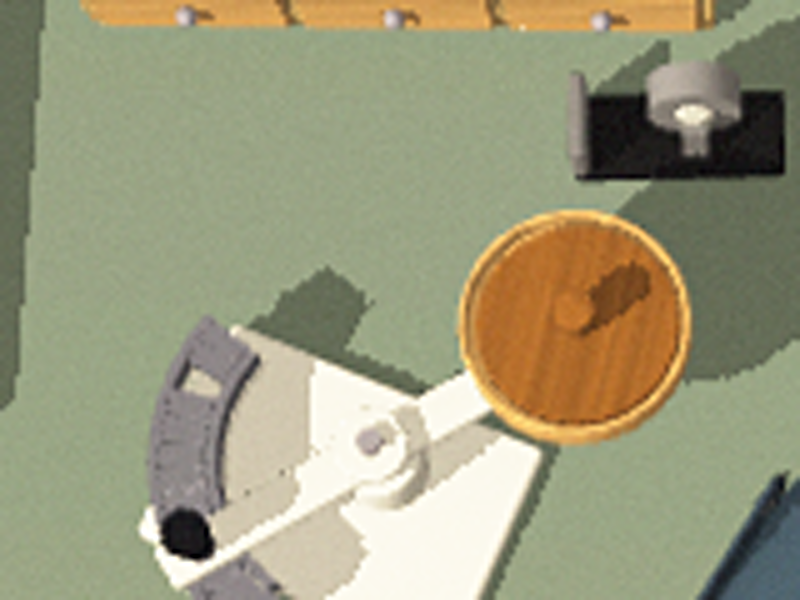

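View pics/full24.png

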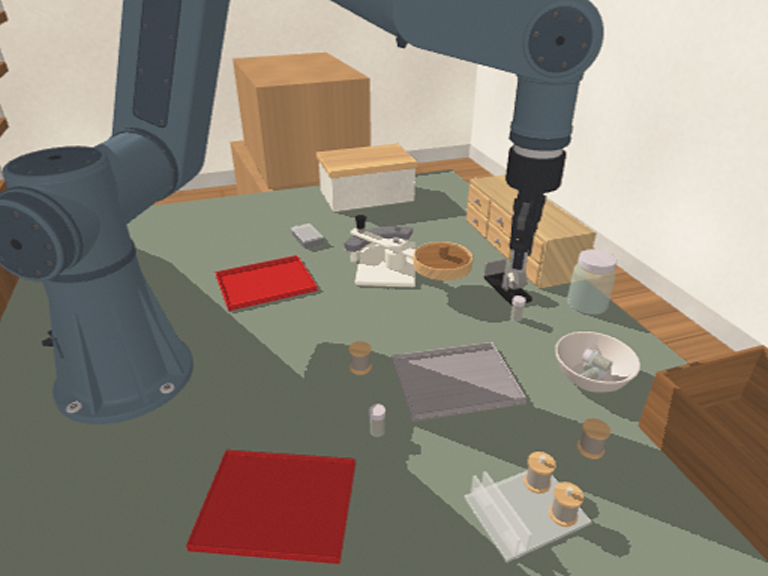

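```bash
python3 - <<'E'
from sd import *
for k,x,y in((0,.599,.2905),(24,.5055,.2825)):
    for n in("top","side"):
        c=load(n,k);P=pts(c);m=(c["img"].astype(int).sum(2)<110)&(np.hypot(P[...,0]-x,P[...,1]-y)<.02)&(P[...,2]>.07)
        if n=="top": m&=P[...,2]>.093
        v,u=np.nonzero(m);print(k,n,len(u),P[m].mean(0).round(4),np.median(P[m][:,2]).round(4),P[m][:,2].max().round(4))
    for v_,z in(("vial_a",[.375,-.255,.046]),):pass
E
```

```text
0 top 67 [0.5989 0.2905 0.1008] 0.101 0.1048
0 side 24 [0.5964 0.2837 0.0896] 0.0889 0.1017
24 top 63 [0.5054 0.2821 0.1006] 0.1007 0.1059
24 side 26 [0.5025 0.2753 0.0901] 0.0897 0.1014
```

```bash
python3 -c "
from bench import hand_in
print(hand_in())"
```

```text
the job is handed in; nothing more can be done
None
```

I finished the job and handed it in at about 30.5 s of the 69 s allowed. `hand_in()` reports no verdict.

**What I did:**
- **Lever:** I pulled the plunger, swung the lever clear of the first hole and let the pin ride on the plate. I then pushed the knob on until the lever blocked, at about 14 N.
- **Cover to tray:** I lifted the cover out of the rack by its edge, turned it knob up, laid it on the stainless tray and let go.
- **Cover to hoop:** I took it again by the knob, lowered it into the hoop, released it and moved the arm well clear.

**Last checks:**
- **Plunger:** The knob top measures 100.6 mm above the table, against 100.8 mm when it was home at the start, so the pin is home.
- **Lever angle:** The cameras give about 0.93 rad. That is slightly past the stated 0.68–0.92 rad range, but within hole play and calibration error. The lever travelled about 0.04 rad freely and then blocked hard.
- **Cover:** It lies inside the outer ring, level to under 0.01 slope. Its top measures 82.1 mm against the expected 81 mm, a 1 mm offset also seen when it lay on the tray.
- **Other things:** By eye in the last picture, the vials, spools, bowl and tape holder looked unmoved. I did not measure them again.

**Disagreement:** While I was centring the cover over the hoop, the side-camera fits differed by a few millimetres from the arm's reported position. I relied on the arm's position and the close-up pictures, and the cover went in without contact.

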